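# Hold the blue-capped vial up to the viewing camera

### The arm

A 7-joint arm with a two-finger parallel gripper is mounted at the origin on the work surface. World frame = base frame: x ahead of the robot, y to its left, z up, the work surface at z = 0. Lengths are in m, angles in rad, forces in N, time in s.
With the tool pointing down it reaches from about 0.425 to 1.025 m from the base axis. Payload 3.6 kg.
Tool frame: the origin (TCP) lies midway between the tips of the shut fingers; the grasp point (between the pads) lies 19 mm behind it; y points along the fingers, z is the direction in which the jaws open and shut, and the axes are right-handed (so a half turn about y gives the same grasp; the last joint's range is limited). The gripper opens to 85 mm and grips with 20 to 120 N. Pads are 22 mm wide; open, the fingers measure 114 mm over their backs; the gripper's body (76 mm by 85 mm) begins 54 mm behind the grasp point. The pads swing forward as they close: fully open they stand 13 mm farther back than shut.
Start: joints at [-1.31, 0.591, 0.048, 1.609, -0.033, 0.943, -0.034], TCP at [0.251, 0.68, 0.231] pointing down, gripper open.
Joint ranges: [-2.69, 2.69], [-0.47, 2.24], [-1.27, 1.36], [0.19, 2.51], [-1.53, 4.68], [0.08, 2.07], [-3.09, 3.09]. Speed limits (rad/s): [2.57, 2.57, 3.14, 3.14, 3.14, 3.14, 3.14].

### API

Orientations are given as a rotation vector (axis times angle).
In Python, from workcell import * gives the robot as it stands. The module is installed in compiled form; this text tells all that it offers.
- The arm moves only by the tool step_arm, never from a script. Its argument "moves" is a list of rows, each a list of 4 numbers: the shift along the tool's x, y, z in m, then the turn about the tool's y in rad. In form: [[tx, ty, tz, yaw], ...]. A call has 1 to 5 rows; each row shifts and turns the pose as measured when the row begins, along the tool's axes as they then stand; what a row does not reach is not made up. A row lasts 1/10 s, in which the tool goes at most 50 mm and 8.59 degrees, less where a joint would pass 70% of its speed; a pose out of reach is approached as far as the arm can. A call with a gripper value outside its range is refused whole. "hand" is the opening, from 0 (shut) to 1 (fully open), set as the call begins (left out, the last holds). The fingers move at their own pace and stop on an object; "squeeze" is the grip in N (left out, the last holds). Time passes only in rows, so rows that do not move let the fingers close. It gives the time, the measured TCP pose, the force and the opening at its end, in the units of the state.
- observe(): the state, without advancing time (a new reading comes with each control period).
- grab_frame(name): name is "scene" or "top"; returns a dict with "frame" (400x640x3 uint8, blue, green, red), "intrinsics" (3x3 intrinsics, pixels), "R" (3x3) and "t" (3): a world point X has camera coordinates R X + t. Camera axes: x right, y down, z forward; pixel columns grow to the right and rows downward; lengths in m; the calibration is good to about 2 mm. A picture is of the moment at which its call begins. There is no depth.
- finish_job(): hands the job in, once; it reports no verdict.
The state is a dict: "time": time; "q": joint angles; "dq": joint speeds; "joint_torque": joint torques, N m; "eef_pos": TCP position; "eef_rot": TCP orientation; "wrist_force": force on the tool from outside, world axes, zero at the start; "torque": the same for the moment, N m; "opening": finger opening in m.
Only numpy, scipy, OpenCV 4.12 (cv2) and the standard library are available. Lean on these libraries where they do the work, as an engineer would, in place of code of your own. Each camera call takes 0.05 s, during which the arm holds its last target.

### The job

Take the white backing plate from its storage block, slide it edgewise down into the slot of the camera stand until it is fully home, and let go of it. Then lift the blue-capped vial out of the rack and hold it in the air in front of the camera: upright, the middle of its clear body at the stand's focus point (at lens height, 80 mm straight out from the lens), with a broad face square to the lens. The job finishes while you are still holding the vial steady there, clear of the stand and the rack; leave the red-capped vials, the blue-lidded specimen pot and the reagent bottle where they are.

Things in the scene. Friction and masses are not known exactly. Their poses are not given: they have to be found in the camera images.
- plate: White backing plate: blade 80 wide (along its x) x 6 thick (along its y) x 85 tall, with a black grip on its top centre, 32 (x) x 12 (y) x 30 tall, so 115 overall. 60 g. Origin: centre of the blade's lower edge; z up. It is the same either way round. Starts standing in the grey storage block.
- block: Fixed grey storage block, 120 (x) x 44 (y) x 55 tall, with an upright slot 96 x 10 along its x, open at the top, floor 20 above the bench, in which the plate stands at the start. Origin: centre of its underside. Not needed again after the plate is drawn out (35 mm straight up clears it).
- stand: Fixed camera stand: flat aluminium base 124 (x) x 330 (y) x 8. At its +y end a white camera whose black lens (40 diameter) looks along -y, lens front at y = +80, lens axis 95 above the bench, camera top 127 above the bench. At y = -90 a blue slot block 120 (x) x 44 (y), its top 63 above the bench, flared lips along its slot up to 73. Origin: on the bench, straight below the focus point; z up.
- slot_floor (a point): Centre of the floor of the slot in the stand's blue block, 28 above the bench. The slot runs along the stand's x, is 96 long x 10 wide x 35 deep, open at the top; above it two lips 10 tall flare out to a mouth 24 wide, so the plate is inside the flare once its lower edge is 45 above this point. The plate is home when its lower edge rests here, its thin side (y) along the stand's y. When home its grip top stands 143 above the bench: carry the vial over it. Axes as the stand's.
- focus (a point): Point in the air where the vial is to be shown: on the lens axis, 80 in front of the lens, 95 above the bench, between lens and slot (90 from the slot, level distance). Nothing solid there. Axes as the stand's: y points to the lens.
- rack: Fixed white vial rack, 60 (x) x 190 (y) x 45 tall, with three pockets along its y at -62, 0 and +62, each 29 (x) x 17 (y), floor 10 above the bench, so vials go in 35 deep. Origin: centre of its underside.
- vial_blue: The wanted vial, blue cap: clear flat body 26 wide (x) x 14 thick (y) x 78 tall, with a cap 28 (x) x 16 (y) x 22 tall on top, 100 overall. 35 g or so. Broad faces look along its y; either one may face the lens. Origin: centre of its underside; z up. Starts in any of the three pockets of the rack, its axes along the rack's.
- window (a point): Middle of the blue-capped vial's clear body, on its axis, 40 above its underside, 49 below the middle of the cap.
- vial_red1: Vial like the blue one but with a red cap, in another pocket. Leave alone.
- vial_red2: Second red-capped vial, in the remaining pocket. Leave alone.
- pot: White specimen pot with blue lid, 60 diameter x 64 tall, standing loose on the bench beyond the stand and rack. Origin: centre of its underside. Leave alone.
- reagent: White reagent bottle with green cap, 64 diameter x 120 tall, loose on the bench. Origin: centre of its underside. Leave alone.
Things that resemble listed ones, but are neither listed nor needed, are in the scene too. Several things look just like the rack: the one meant starts farthest to the robot's left. Leave any turquoise look-alike of the block alone.

How it is judged:
On the way, in this order (a step that is already met when the one before it is completed fails the run):
1. the backing plate stands fully home in the slot of the camera stand and is let go (z of plate in the frame of slot_floor between -0.005 and 0.005 m and horizontal distance between plate and slot_floor below 0.011 m and angle between the y axis of plate and the y axis of stand, either way round below 0.12 rad and angle between plate's own z axis and vertical below 0.2 rad and contact force between the fingers and plate below 0.1 N), for 0.2 s.
2. the blue-capped vial is gripped and lifted clear of the rack (z of vial_blue in the frame of rack above 0.046 m and contact force between the fingers and vial_blue above 0.5 N), for 0.1 s.
At the end, for the whole second after the job is handed in: Plate released in the stand slot: within 5 mm of its floor, 11 mm of its centre, square to 0.12 rad. Fingers hold the blue-capped vial still, mid-body within 15 mm of the focus point, upright to 0.14 rad, broad face to the lens within 0.17 rad; stand, plate and rack untouched by vial or robot (all of step 1 and distance between window and focus below 0.015 m and angle between vial_blue's own z axis and vertical below 0.14 rad and angle between the y axis of vial_blue and the y axis of stand, either way round below 0.17 rad and linear speed of vial_blue below 0.02 m/s and contact force between the fingers and vial_blue above 0.5 N and contact force between vial_blue and stand below 0.05 N and contact force between vial_blue and plate below 0.05 N and contact force between vial_blue and rack below 0.05 N and contact force between vial_blue and block below 0.05 N and contact force between each of the fingers, the arm and stand below 0.1 N and contact force between each of the fingers, the arm and rack below 0.1 N and contact force between the arm and plate below 0.1 N); the arm keeps its last pose, push and grip.
It fails at once if a red-capped vial is moved more than 20 mm (distance of any of vial_red1, vial_red2 from where it was at the start of the episode above 0.02 m).
It fails at once if the specimen pot or the reagent bottle is moved more than 30 mm (distance of any of pot, reagent from where it was at the start of the episode above 0.03 m).
It also fails if it takes over 51 s, if anything falls off the work surface, if the arm or the gripper's body presses on something with over 40 N, if the wrist force passes 120 N, or if a joint passes its speed limit or range.

## Working session

There is one attempt and no reset: what is moved stays moved. The work goes in short steps, Python scripts to look and compute and a tool call to move; the robot and the scene stay as the last step left them, time stands still between calls to the robot, and variables do not carry over. Pictures are saved under pics/ and viewed, and the job is handed in when it is done.

Besides the shell and the picture viewer there is one more tool, called after ">>>" as a command line: name --pt "numbers of a row" for each row, then --argument value for the rest. step_arm: Moves the arm, as the interface text tells. Its arguments: {"type":"object","properties":{"moves":{"type":"array","items":{"type":"array","items":{"type":"number"}}},"hand":{"type":"number"},"squeeze":{"type":"number"}},"required":["moves"]}

```bash
mkdir -p pics; cat > h.py <<'E'
from workcell import *
import numpy as np, cv2, pickle
from scipy.spatial.transform import Rotation as Rot
def grab(name,tag):
    f=grab_frame(name); pickle.dump(f,open(f'{tag}.pkl','wb')); cv2.imwrite(f'pics/{tag}.png',f['frame']); return f
def load(tag): return pickle.load(open(f'{tag}.pkl','rb'))
def ray(f,u,v,z):
    R,t,K=map(np.array,(f['R'],f['t'],f['intrinsics']))
    c=-R.T@t; d=R.T@np.linalg.inv(K)@np.array([u,v,1.]); return c+d*(z-c[2])/d[2]
def proj(f,X):
    R,t,K=map(np.array,(f['R'],f['t'],f['intrinsics']))
    p=K@(R@np.array(X,float)+t); return p[:2]/p[2]
E
python3 - <<'E'
from h import *
s=observe()
for k,v in s.items(): print(k,np.round(v,3))
print(Rot.from_rotvec(s['eef_rot']).as_matrix().round(3))
for n in('scene','top'):
    f=grab(n,n+'0'); print(np.round(f['intrinsics'],1).tolist(),(-np.array(f['R']).T@f['t']).round(3), np.round(f['R'],2).tolist())
E
```

```text
time 0.0
q [-1.31   0.592  0.048  1.61  -0.033  0.943 -0.034]
dq [-0.     0.001  0.002  0.     0.     0.    -0.001]
joint_torque [-0.0000e+00 -5.4869e+01  1.5460e+00 -1.9812e+01  9.0000e-03  9.0000e-03
  0.0000e+00]
eef_pos [0.251 0.679 0.23 ]
eef_rot [-1.555  0.278 -0.277]
wrist_force [-0.36   0.169  0.403]
torque [0.024 0.017 0.005]
opening 0.085
[[ 0.938 -0.001  0.346]
 [-0.346 -0.002  0.938]
 [ 0.    -1.    -0.002]]
[[422.0, 0.0, 320.4], [0.0, 422.0, 192.5], [0.0, 0.0, 1.0]] [ 1.449 -0.295  0.786] [[0.16, 0.99, 0.01], [0.58, -0.08, -0.81], [-0.8, 0.14, -0.58]]
[[372.1, 0.0, 323.1], [0.0, 372.1, 200.6], [0.0, 0.0, 1.0]] [ 0.427 -0.114  1.264] [[0.01, -1.0, 0.01], [-1.0, -0.01, -0.05], [0.05, -0.01, -1.0]]
```

View pics/scene0.png

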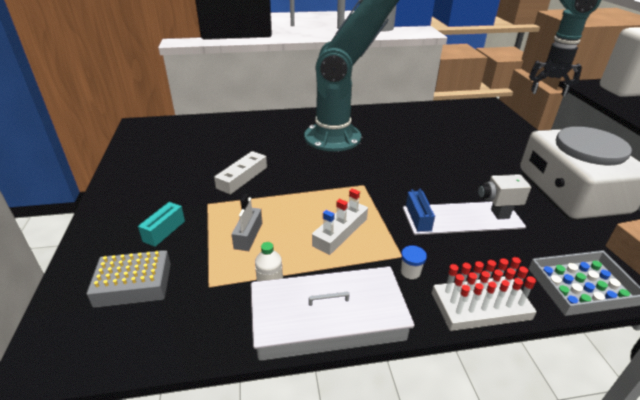

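View pics/top0.png

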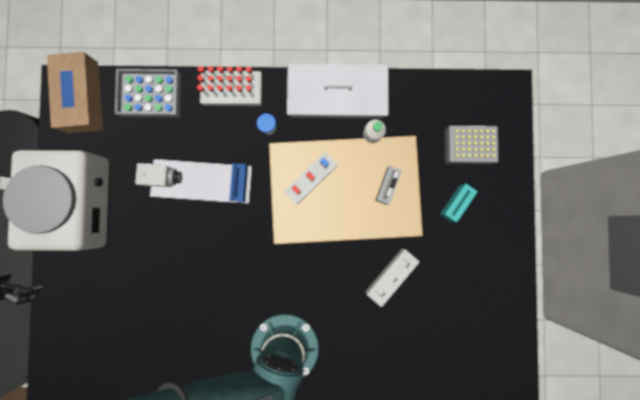

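The top view shows the stand at (200,181) with its slot block at (238,183). The vial rack is at (310,178), with the blue cap at (325,163). The grey block and plate are at (389,185).

Possible mix-ups:
- **Block:** the turquoise look-alike at (459,203).
- **Rack:** the empty rack at (392,277), which sits to the right.
- **Blue cap:** the pot lid at (266,123) and the caps in the tray at (148,92).

I'm choosing the rack at (310,178), which is leftmost, and the grey block at (389,185). Next I'll check these in close crops.

```bash
python3 - <<'E'
from h import *
f=load('top0')['frame']; g=load('scene0')['frame']
cv2.imwrite('pics/c1.png',cv2.resize(f[130:230,130:290],None,fx=5,fy=5,interpolation=cv2.INTER_CUBIC))
cv2.imwrite('pics/c2.png',cv2.resize(f[130:230,270:430],None,fx=5,fy=5,interpolation=cv2.INTER_CUBIC))
cv2.imwrite('pics/c3.png',cv2.resize(g[175:275,215:375],None,fx=5,fy=5,interpolation=cv2.INTER_CUBIC))
cv2.imwrite('pics/c4.png',cv2.resize(g[160:250,390:550],None,fx=5,fy=5,interpolation=cv2.INTER_CUBIC))
E
```

```text
(no output)
```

View pics/c1.png

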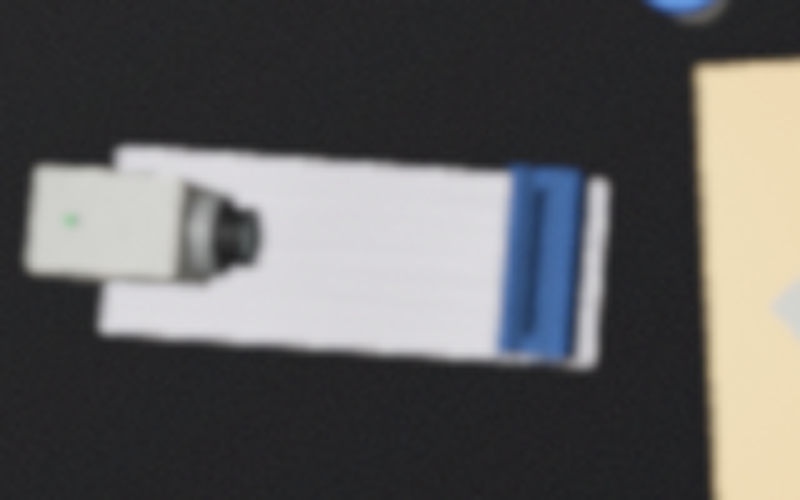

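View pics/c2.png

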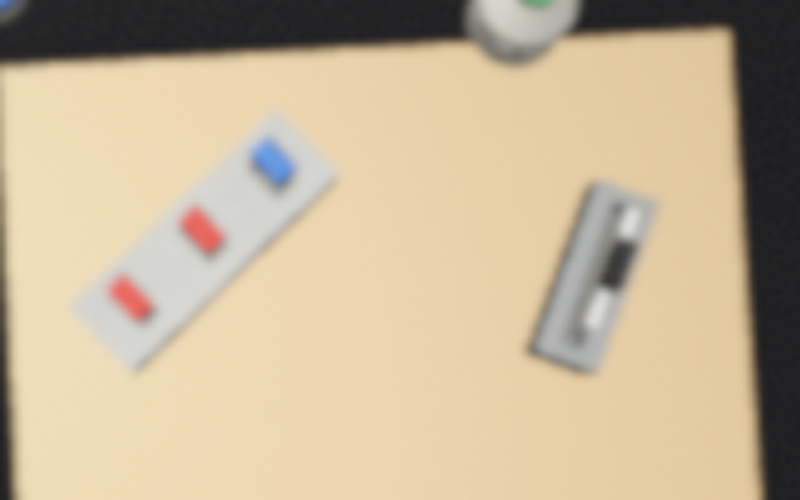

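View pics/c3.png

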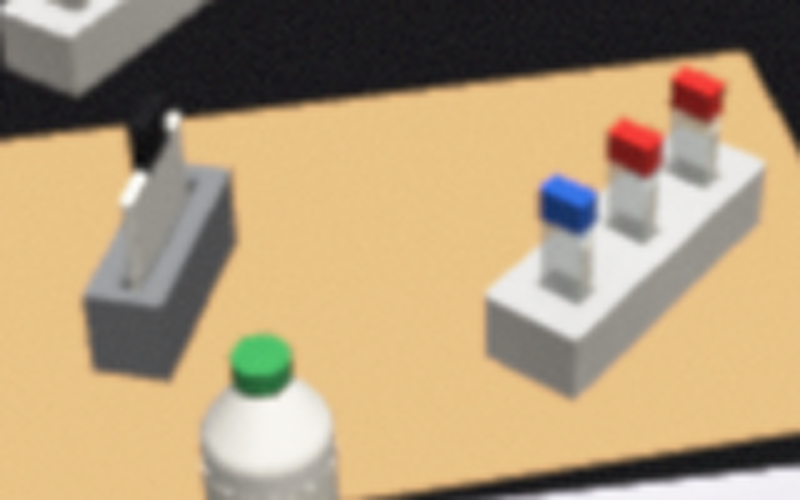

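View pics/c4.png

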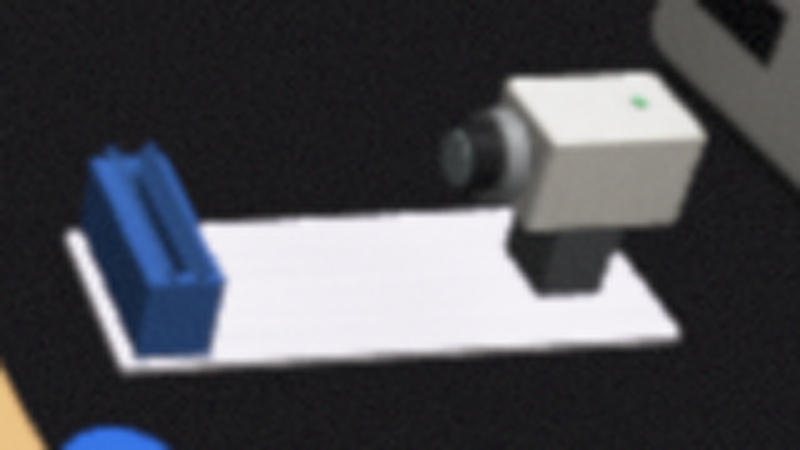

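The crops confirm the choices. The grey block holds the plate with its black grip at top-view pixel (393,183). The blue cap is at (324.5,162), at the far end of the rack. The stand's base corners are clear. Now I'll measure.

```bash
python3 - <<'E'
from h import *
T=load('top0');S=load('scene0')
def c2p(c,ox,oy): return ((c[0]+.5)/5-.5+ox,(c[1]+.5)/5-.5+oy)
P=lambda c,z,o:ray(T,*c2p(c,*o),z)
o=(130,130)
q=np.array([P(c,.008,o) for c in [(116,146),(611,178),(596,370),(99,335)]])
print('base',q.round(4).tolist(),'sides',[np.linalg.norm(q[i]-q[(i+1)%4]).round(4) for i in range(4)])
yv=(q[0]+q[3]-q[1]-q[2])[:2]; ang=np.arctan2(yv[1],yv[0])-np.pi/2; print('center',q.mean(0).round(4),'yaw',ang)
ya=yv/np.linalg.norm(yv); print('slot by base', q.mean(0)[:2]-.09*ya)
hsv=cv2.cvtColor(T['frame'],cv2.COLOR_BGR2HSV)
def blob(hsv,lo,hi,box):
    m=cv2.inRange(hsv,lo,hi); k=np.zeros_like(m); x0,y0,x1,y1=box; k[y0:y1,x0:x1]=m[y0:y1,x0:x1]
    c=max(cv2.findContours(k,0,1)[0],key=cv2.contourArea); M=cv2.moments(k,True)
    return np.array([M['m10']/M['m00'],M['m01']/M['m00']]),cv2.minAreaRect(c),M['m00']
oc=(270,130)
# slot dark strip centre in crop, mouth: slot opening strip
for c,z in [((540,190),.063),((530,330),.063)]: print('slot end',P(c,z,o).round(4))
# blue block top blob
c,r,a=blob(hsv,(100,120,60),(125,255,255),(225,155,255,210)); print('blueblock',c,r,a, ray(T,*c,.07).round(4))
# caps
for n,lo,hi,b in [('blue',(100,100,80),(125,255,255),(315,150,340,175)),('r1',(0,120,80),(8,255,255),(300,165,320,185)),('r2',(0,120,80),(8,255,255),(285,180,305,198))]:
    c,r,a=blob(hsv,lo,hi,b); print(n,c,r,a,ray(T,*c,.11).round(4))
rk=np.array([P(c,.045,oc) for c in [(275,110),(340,178),(135,372),(72,305)]])
print('rack',rk.round(4).tolist(),rk.mean(0).round(4),[np.linalg.norm(rk[i]-rk[(i+1)%4]).round(4) for i in range(4)])
v=(rk[0]+rk[1]-rk[2]-rk[3]); print('rack y ang deg',np.degrees(np.arctan2(v[1],v[0])))
# plate grip top
gr=np.array([P(c,.135,oc) for c in [(616,240),(637,245),(620,292),(600,286)]])
print('grip',gr.round(4).tolist(),gr.mean(0).round(4),[np.linalg.norm(gr[i]-gr[(i+1)%4]).round(4) for i in range(4)])
wa=P((631,205),.105,oc);wb=P((590,328),.105,oc); print('blade ends',wa.round(4),wb.round(4),np.linalg.norm(wa-wb),((wa+wb)/2).round(4),np.degrees(np.arctan2(*(wa-wb)[1::-1])))
bl=np.array([P(c,.055,oc) for c in [(597,180),(660,203),(597,375),(530,350)]])
print('block',bl.round(4).tolist(),bl.mean(0).round(4),[np.linalg.norm(bl[i]-bl[(i+1)%4]).round(4) for i in range(4)])
# scene view cross-check
g=cv2.cvtColor(S['frame'],cv2.COLOR_BGR2HSV)
for n,X in [('basec',q.mean(0)),]: print(n,proj(S,X))
for i in range(4): print('base corner in scene',proj(S,q[i]).round(1))
E
```

```text
base [[0.6259, 0.454, 0.008], [0.6072, 0.119, 0.008], [0.4768, 0.1268, 0.008], [0.4977, 0.4615, 0.008]] sides [np.float64(0.3356), np.float64(0.1306), np.float64(0.3354), np.float64(0.1285)]
center [0.5519 0.2903 0.008 ] yaw -0.05901965093291506
slot by base [0.54660471 0.20047399]
slot end [0.5911 0.1545 0.063 ]
slot end [0.5001 0.1592 0.063 ]
blueblock [238.21384929 181.07535642] ((238.37466430664062, 181.38424682617188), (14.10144329071045, 37.159706115722656), 2.12109637260437) 491.0 [0.5466 0.1502 0.07  ]
blue [324.      161.90625] ((324.0, 162.00001525878906), (7.071067810058594, 4.242640495300293), 45.0) 32.0 [ 0.6049 -0.1248  0.11  ]
r1 [309.8 175.8] ((309.7500305175781, 175.75), (6.363960266113281, 2.8284268379211426), 45.0) 25.0 [ 0.561  -0.0809  0.11  ]
r2 [295.7 189.3] ((295.7500305175781, 189.25001525878906), (7.071067810058594, 2.1213202476501465), 45.0) 20.0 [ 0.5185 -0.0375  0.11  ]
rack [[0.6492, -0.1271, 0.045], [0.6045, -0.1703, 0.045], [0.4754, -0.0367, 0.045], [0.519, 0.0051, 0.045]] [ 0.562  -0.0823  0.045 ] [np.float64(0.0622), np.float64(0.1858), np.float64(0.0605), np.float64(0.1856)]
rack y ang deg -45.71033683082902
grip [[0.5548, -0.3349, 0.135], [0.5519, -0.3477, 0.135], [0.523, -0.3373, 0.135], [0.5266, -0.3251, 0.135]] [ 0.5391 -0.3363  0.135 ] [np.float64(0.0132), np.float64(0.0307), np.float64(0.0127), np.float64(0.0299)]
blade ends [ 0.5804 -0.3502  0.105 ] [ 0.5028 -0.3244  0.105 ] 0.08169558839121749 [ 0.5416 -0.3373  0.105 ] -18.408199465018992
block [[0.6032, -0.3381, 0.055], [0.5885, -0.3794, 0.055], [0.4755, -0.338, 0.055], [0.4914, -0.2943, 0.055]] [ 0.5396 -0.3375  0.055 ] [np.float64(0.0438), np.float64(0.1203), np.float64(0.0465), np.float64(0.1201)]
basec [463.38159148 215.26027577]
base corner in scene [528. 226.]
base corner in scene [414.5 233.1]
base corner in scene [402.4 205. ]
base corner in scene [507.4 199.5]
```

Everything is consistent. The plate grip is at (0.540,-0.336), with its jaw axis at about 70.5°, which nearly matches the tool already. The base centre lies at stand y=+45, which puts the slot at about (0.545,0.156) and the focus at about (0.549,0.245), with a stand yaw of -0.059. I'll move towards the plate at the current height.

>>> step_arm --pt "0.045 0 -0.014 0" --pt "0.045 0 -0.014 0" --pt "0.045 0 -0.014 0" --pt "0.045 0 -0.014 0" --pt "0.045 0 -0.014 0" --hand 1

```text
time: 0.6
eef_pos: [0.4305, 0.5407, 0.2255]
eef_rot: [-1.558, 0.268, -0.252]
wrist_force: [1.2, 0.3, 0.5]
opening: 0.0852
```

>>> step_arm --pt "0.045 0 -0.014 0" --pt "0.045 0 -0.014 0" --pt "0.045 0 -0.014 0" --pt "0.016 0 -0.046 0" --pt "0.016 0 -0.046 0"

```text
time: 1.1
eef_pos: [0.5543, 0.3528, 0.2215]
eef_rot: [-1.558, 0.268, -0.256]
wrist_force: [-0.2, -0.3, -0.6]
opening: 0.0856
```

>>> step_arm --pt "0.016 0 -0.046 0" --pt "0.016 0 -0.046 0" --pt "0.016 0 -0.046 0" --pt "0.016 0 -0.046 0" --pt "0.016 0 -0.046 0"

```text
time: 1.6
eef_pos: [0.5529, 0.1028, 0.22]
eef_rot: [-1.56, 0.27, -0.255]
wrist_force: [0.8, 0.3, 0.6]
opening: 0.0852
```

>>> step_arm --pt "0.016 0 -0.046 0" --pt "0.016 0 -0.046 0" --pt "0.016 0 -0.046 0" --pt "0.016 0 -0.046 0" --pt "0.016 0 -0.046 0"

```text
time: 2.1
eef_pos: [0.5501, -0.147, 0.22]
eef_rot: [-1.56, 0.271, -0.253]
wrist_force: [0.9, 0.3, -0.4]
opening: 0.0855
```

```bash
cat >> h.py <<'E'
def plan(target,jawdeg=None):
    s=observe(); M=Rot.from_rotvec(s['eef_rot']).as_matrix(); p=np.array(s['eef_pos'])
    d=M.T@(np.array(target)-p); a=np.degrees(np.arctan2(M[1,2],M[0,2]))
    print('t',round(s['time'],2),'pos',p.round(4),'jaw deg',a.round(2),'tilt(tool y)',M[:,1].round(3),'op',round(float(s['opening']),4),'F',np.round(s['wrist_force'],1))
    print('tool delta',d.round(4), 'yaw rad', None if jawdeg is None else round(-np.radians((jawdeg-a+90)%180-90),4))
E
python3 -c "
from h import *
plan([.540,-.3365,.17],70.5)"
```

```text
t 2.1 pos [ 0.5501 -0.147   0.22  ] jaw deg 70.9 tilt(tool y) [-0.012 -0.003 -1.   ] op 0.0855 F [ 0.9  0.3 -0.4]
tool delta [ 0.053   0.0507 -0.1821] yaw rad 0.0069
```

>>> step_arm --pt "0.013 0 -0.045 0" --pt "0.013 0 -0.045 0" --pt "0.013 0 -0.045 0" --pt "0.013 0 -0.045 0.006" --pt "0 0 0 0"

```text
time: 2.6
eef_pos: [0.535, -0.3514, 0.2197]
eef_rot: [-1.564, 0.286, -0.266]
wrist_force: [-1.2, -0.7, 0.9]
opening: 0.0855
```

```bash
python3 -c "
from h import *
plan([.540,-.3365,.122],70.5)
grab('scene','s1');g=grab('top','t1')
cv2.imwrite('pics/c5.png',cv2.resize(g['frame'][130:230,320:480],None,fx=5,fy=5,interpolation=cv2.INTER_CUBIC))
"
```

```text
t 2.6 pos [ 0.535  -0.3514  0.2197] jaw deg 69.87 tilt(tool y) [-0.015 -0.009 -1.   ] op 0.0855 F [-1.2 -0.7  0.9]
tool delta [0.0006 0.0975 0.017 ] yaw rad -0.011
```

View pics/s1.png

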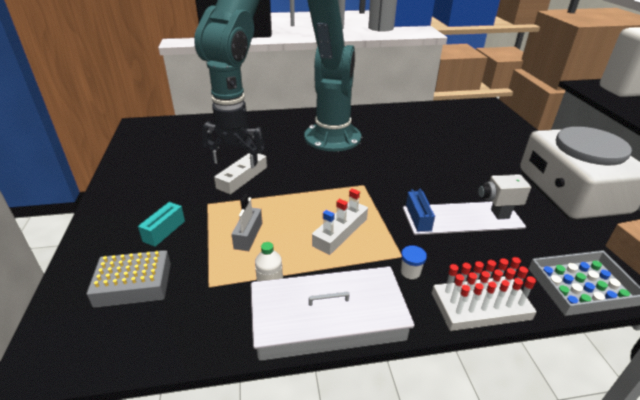

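View pics/c5.png

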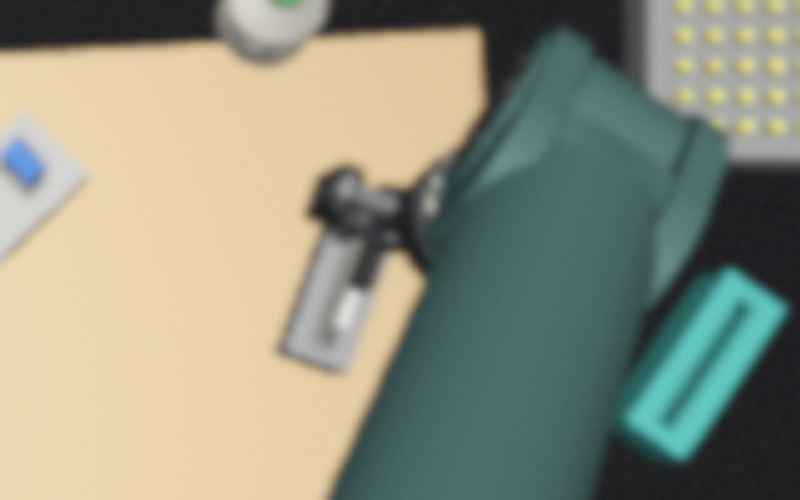

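The top view shows the gripper just above the plate, with fingers near (388,169). The scene view shows fingertips at about (215,160) and (255,162). I'll check those against projection before descending.

```bash
python3 -c "
from h import *
s=observe();M=Rot.from_rotvec(s['eef_rot']).as_matrix();p=np.array(s['eef_pos'])
for t in('s1','t1'):
  f=load(t)
  print(t,'tcp',proj(f,p).round(1),[proj(f,p+k*.045*M[:,2]-.013*M[:,1]).round(1).tolist() for k in(-1,1)],'grip top',proj(f,[.54,-.336,.135]).round(1),'blade lower corner etc',proj(f,[.5804,-.3502,.105]).round(1),proj(f,[.5028,-.3244,.105]).round(1))
"
python3 -c "
from h import *
g=load('s1')
cv2.imwrite('pics/c6.png',cv2.resize(g['frame'][110:260,180:340],None,fx=5,fy=4,interpolation=cv2.INTER_CUBIC))"
```

```text
s1 tcp [239.8 168.7] [[222.1, 162.3], [256.8, 166.4]] grip top [245.9 196.4] blade lower corner etc [241.7 215.4] [251.  196.9]
t1 tcp [401.6 180.7] [[417.8, 185.6], [387.4, 174.6]] grip top [393.2 182.4] blade lower corner etc [395.8 170.6] [387.6 195.2]
```

View pics/c6.png

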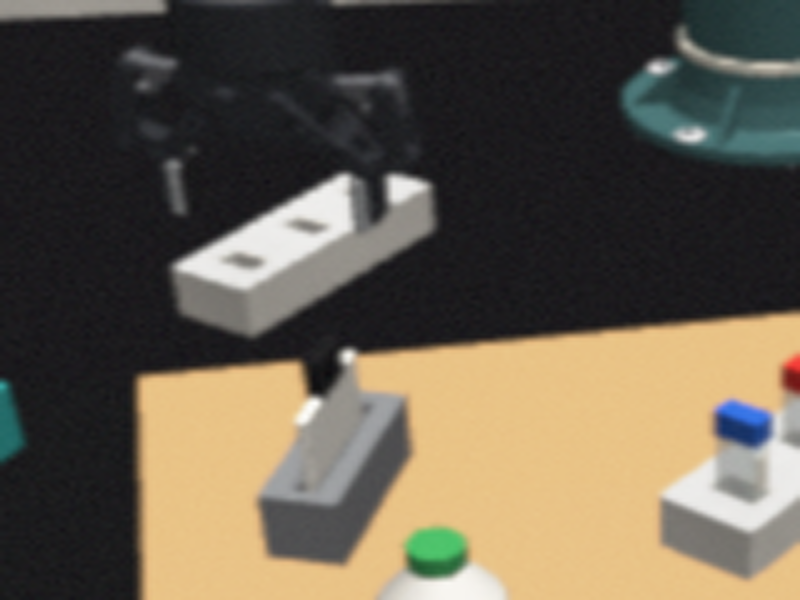

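```bash
python3 -c "
from h import *
plan([.540,-.3365,.122],70.5)
f=grab('scene','s2');cv2.imwrite('pics/c7.png',cv2.resize(f['frame'][110:260,180:340],None,fx=5,fy=4,interpolation=cv2.INTER_CUBIC))
plan([.540,-.3365,.122],70.5)
s=observe();M=Rot.from_rotvec(s['eef_rot']).as_matrix();p=np.array(s['eef_pos'])
for z in (-.013,-.06,-.1): print(z,[proj(f,p+k*.045*M[:,2]+z*M[:,1]).round(1).tolist() for k in(-1,1)])
"
```

```text
t 2.7 pos [ 0.5369 -0.3434  0.219 ] jaw deg 70.31 tilt(tool y) [-0.015 -0.002 -1.   ] op 0.0854 F [-0.1  0.4  0. ]
tool delta [0.002  0.0969 0.0082] yaw rad -0.0033
t 2.75 pos [ 0.5377 -0.3409  0.2189] jaw deg 70.51 tilt(tool y) [-0.015 -0.001 -1.   ] op 0.0856 F [ 0.4  0.6 -0.1]
tool delta [0.002  0.0969 0.0055] yaw rad 0.0001
-0.013 [[223.0, 162.5], [257.8, 166.4]]
-0.06 [[220.7, 146.1], [256.4, 149.9]]
-0.1 [[218.5, 131.4], [255.1, 135.2]]
```

View pics/c7.png

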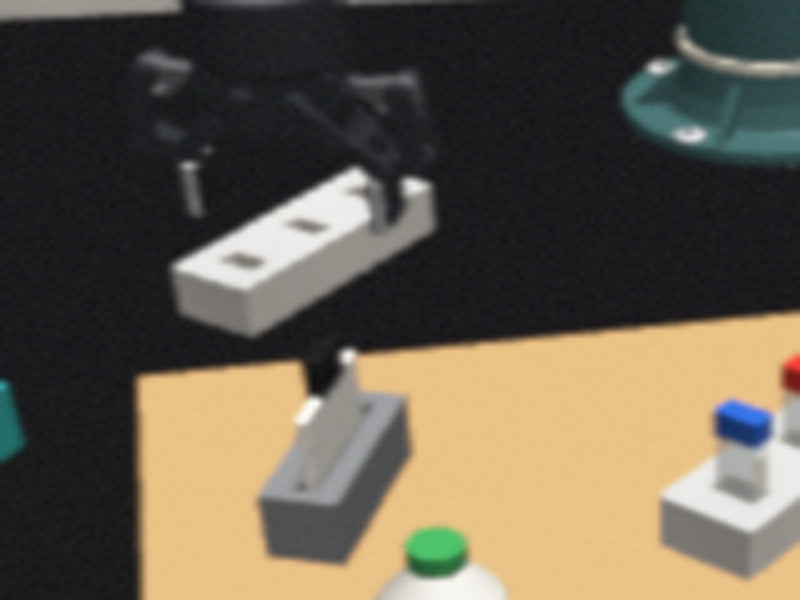

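The offset was arm lag: the pose settles when the arm is still. The view agrees with the pose now, so I'll descend over the grip.

>>> step_arm --pt "0.002 0 0.005 0" --pt "0 0.035 0 0" --pt "0 0.035 0 0" --pt "0 0.01 0 0" --pt "0 0 0 0"

```text
time: 3.25
eef_pos: [0.5468, -0.3241, 0.1383]
eef_rot: [-1.553, 0.262, -0.245]
wrist_force: [0.2, 0.3, 0.5]
opening: 0.0854
```

```bash
python3 -c "
from h import *
f=grab('scene','s3');cv2.imwrite('pics/c8.png',cv2.resize(f['frame'][130:260,180:340],None,fx=5,fy=4.6,interpolation=cv2.INTER_CUBIC))
plan([.540,-.3365,.105],70.5)
"
```

```text
t 3.3 pos [ 0.5472 -0.324   0.139 ] jaw deg 71.5 tilt(tool y) [-0.009  0.004 -1.   ] op 0.0852 F [-0.2  0.4  1.4]
tool delta [-0.0026  0.034  -0.0142] yaw rad 0.0174
```

View pics/c8.png

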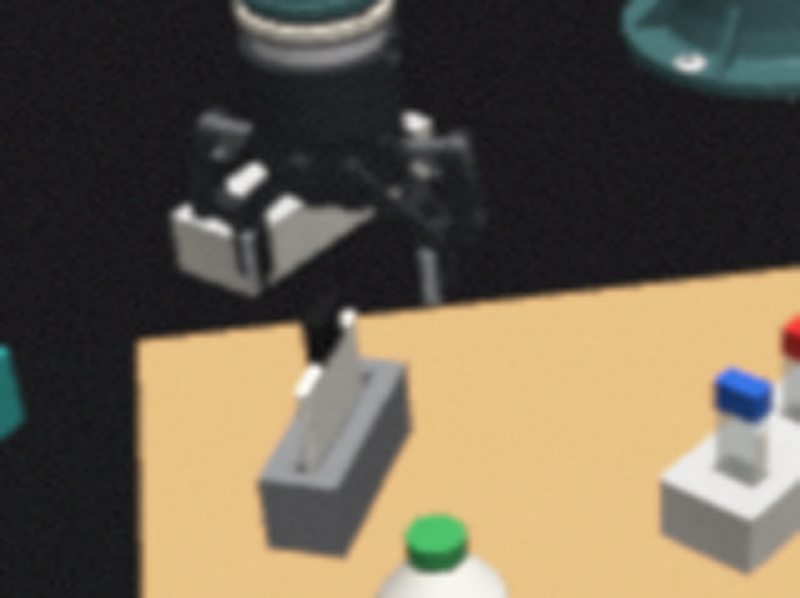

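>>> step_arm --pt "-0.003 0.004 -0.013 0.01" --pt "0 0 0 0" --pt "0 0 0 0"

```text
time: 3.6
eef_pos: [0.5421, -0.3367, 0.1384]
eef_rot: [-1.554, 0.264, -0.258]
wrist_force: [-0.1, 1.0, -1.2]
opening: 0.0853
```

```bash
python3 -c "
from h import *
plan([.540,-.3365,.105],70.5)
"
```

```text
t 3.6 pos [ 0.5421 -0.3367  0.1384] jaw deg 70.96 tilt(tool y) [-0.004  0.001 -1.   ] op 0.0853 F [-0.1  1.  -1.2]
tool delta [-0.0019  0.0334 -0.0005] yaw rad 0.008
```

>>> step_arm --pt "-0.002 0.018 0 0.005" --pt "0 0.014 0 0" --pt "0 0.002 0 0" --pt "0 0 0 0"

```text
time: 4.0
eef_pos: [0.5418, -0.3389, 0.1067]
eef_rot: [-1.556, 0.265, -0.269]
wrist_force: [0.5, -1.1, 0.3]
opening: 0.0852
```

```bash
python3 -c "
from h import *
f=grab('scene','s4');cv2.imwrite('pics/c9.png',cv2.resize(f['frame'][150:250,180:310],None,fx=6,fy=6,interpolation=cv2.INTER_CUBIC))
plan([.540,-.3365,.105],70.5)
"
```

```text
t 4.05 pos [ 0.5419 -0.3389  0.1068] jaw deg 70.53 tilt(tool y) [ 0.002 -0.003 -1.   ] op 0.0854 F [-0.4  0.1 -0.3]
tool delta [-0.0026  0.0018  0.0016] yaw rad 0.0005
```

View pics/c9.png

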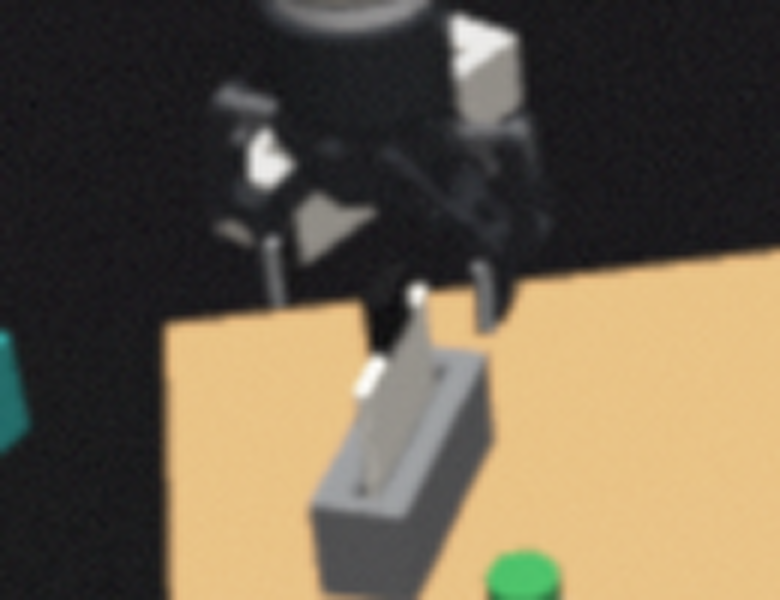

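The grip at about (244,203) lies between the fingers. Closing.

>>> step_arm --pt "-0.002 0.002 0.002 0" --pt "0 0 0 0" --pt "0 0 0 0" --pt "0 0 0 0" --pt "0 0 0 0" --hand 0 --squeeze 40

```text
time: 4.55
eef_pos: [0.5418, -0.3365, 0.1063]
eef_rot: [-1.557, 0.262, -0.271]
wrist_force: [-0.9, -1.2, 2.9]
opening: 0.0121
```

>>> step_arm --pt "0 0 0 0" --pt "0 0 0 0" --pt "0 0 0 0"

```text
time: 4.85
eef_pos: [0.5413, -0.3376, 0.1065]
eef_rot: [-1.558, 0.263, -0.272]
wrist_force: [0.1, -0.2, 0.1]
opening: 0.0118
```

```bash
python3 -c "
from h import *
f=grab('scene','s5');cv2.imwrite('pics/c10.png',cv2.resize(f['frame'][150:250,180:310],None,fx=6,fy=6,interpolation=cv2.INTER_CUBIC))
plan([.540,-.3365,.2],70.5)
"
```

```text
t 4.9 pos [ 0.5413 -0.3376  0.1064] jaw deg 70.48 tilt(tool y) [ 0.005 -0.005 -1.   ] op 0.0113 F [-0.8 -1.   0.5]
tool delta [-0.001  -0.0936  0.0003] yaw rad -0.0004
```

View pics/c10.png

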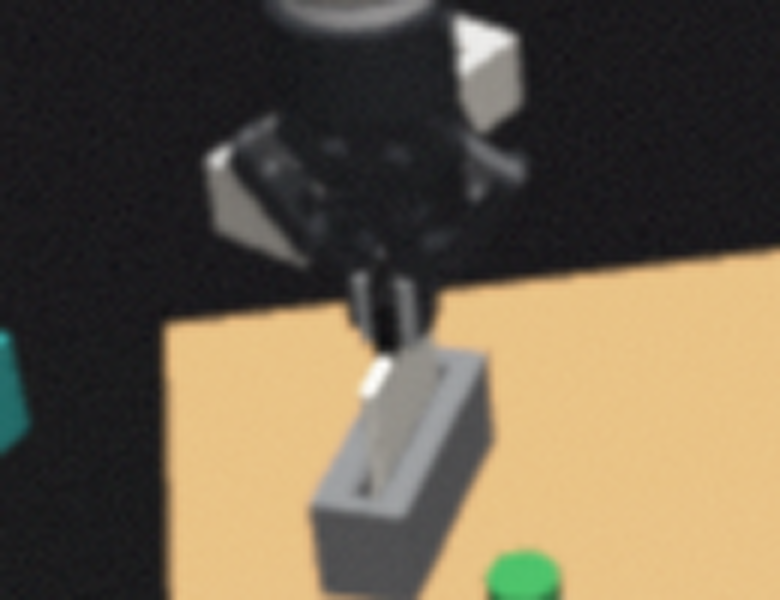

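The plate is gripped (opening 12 mm = grip thickness). Lifting it.

>>> step_arm --pt "0 -0.03 0 0" --pt "0 -0.03 0 0" --pt "0 -0.03 0 0" --pt "0 -0.03 0 0" --pt "0 -0.01 0 0"

```text
time: 5.4
eef_pos: [0.5389, -0.3346, 0.2368]
eef_rot: [-1.554, 0.269, -0.264]
wrist_force: [0.7, 0.1, -0.1]
opening: 0.0115
```

```bash
python3 -c "
from h import *
grab('scene','s6')
plan([.545,.156,.235],86.6)
"
```

```text
t 5.45 pos [ 0.5391 -0.3346  0.2371] jaw deg 70.55 tilt(tool y) [-0.002  0.    -1.   ] op 0.0111 F [ 0.5 -0.4 -1. ]
tool delta [-0.1578  0.0023  0.4645] yaw rad -0.2801
```

View pics/s6.png

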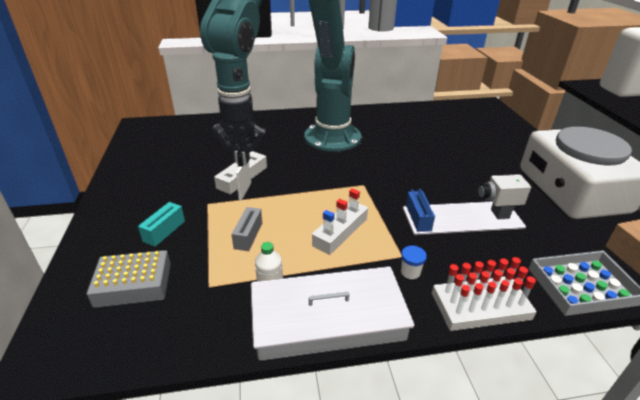

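The plate is out of the block, hanging at about (242,180). Carrying it to the stand.

>>> step_arm --pt "-0.013 0 0.0385 0" --pt "-0.013 0 0.0385 0" --pt "-0.013 0 0.0385 0" --pt "-0.013 0 0.0385 0" --pt "-0.013 0 0.0385 0"

```text
time: 5.95
eef_pos: [0.5389, -0.1328, 0.2309]
eef_rot: [-1.557, 0.284, -0.272]
wrist_force: [0.0, 0.2, -1.1]
opening: 0.0114
```

>>> step_arm --pt "-0.013 0 0.0385 0" --pt "-0.013 0 0.0385 0" --pt "-0.013 0 0.0385 0" --pt "-0.013 0 0.0385 0" --pt "0 0 0 0"

```text
time: 6.45
eef_pos: [0.5372, 0.0456, 0.2223]
eef_rot: [-1.556, 0.286, -0.251]
wrist_force: [-0.6, -0.6, -0.4]
opening: 0.011
```

```bash
python3 -c "
from h import *
plan([.545,.156,.235],86.6)
"
```

```text
t 6.45 pos [0.5372 0.0456 0.2223] jaw deg 70.41 tilt(tool y) [-0.022  0.002 -1.   ] op 0.011 F [-0.6 -0.6 -0.4]
tool delta [-0.03   -0.0127  0.1066] yaw rad -0.2825
```

>>> step_arm --pt "-0.005 -0.005 0.03 -0.1" --pt "-0.005 -0.005 0.03 -0.1" --pt "-0.01 0 0.03 -0.07" --pt "0 0 0 0" --pt "0 0 0 0"

```text
time: 6.95
eef_pos: [0.5341, 0.1405, 0.2248]
eef_rot: [-1.573, 0.073, -0.017]
wrist_force: [0.1, -2.0, -0.5]
opening: 0.0112
```

```bash
python3 -c "
from h import *
plan([.545,.156,.235],86.6)
"
```

```text
t 6.95 pos [0.5341 0.1405 0.2248] jaw deg 86.73 tilt(tool y) [-0.035 -0.001 -0.999] op 0.0112 F [ 0.1 -2.  -0.5]
tool delta [ 0.0096 -0.0106  0.0161] yaw rad 0.0022
```

>>> step_arm --pt "0.01 0 0.015 0" --pt "0 0 0 0" --pt "0 0 0 0"

```text
time: 7.25
eef_pos: [0.5452, 0.1534, 0.2222]
eef_rot: [-1.575, 0.078, -0.018]
wrist_force: [-0.1, -0.7, -1.5]
opening: 0.0115
```

```bash
python3 -c "
from h import *
f=grab('scene','s7');g=grab('top','t7')
cv2.imwrite('pics/c11.png',cv2.resize(f['frame'][110:250,380:540],None,fx=5,fy=4,interpolation=cv2.INTER_CUBIC))
cv2.imwrite('pics/c12.png',cv2.resize(g['frame'][130:230,130:290],None,fx=5,fy=5,interpolation=cv2.INTER_CUBIC))
plan([.545,.156,.235],86.6)
"
```

```text
t 7.35 pos [0.5454 0.1537 0.2226] jaw deg 86.51 tilt(tool y) [-0.038 -0.003 -0.999] op 0.0111 F [-0.3 -0.4 -1. ]
tool delta [-0.001  -0.0124  0.0022] yaw rad -0.0016
```

View pics/c11.png

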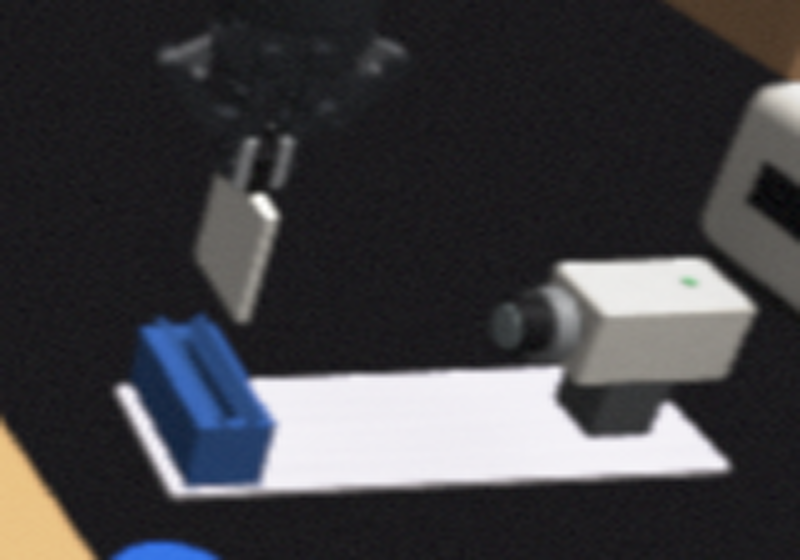

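View pics/c12.png

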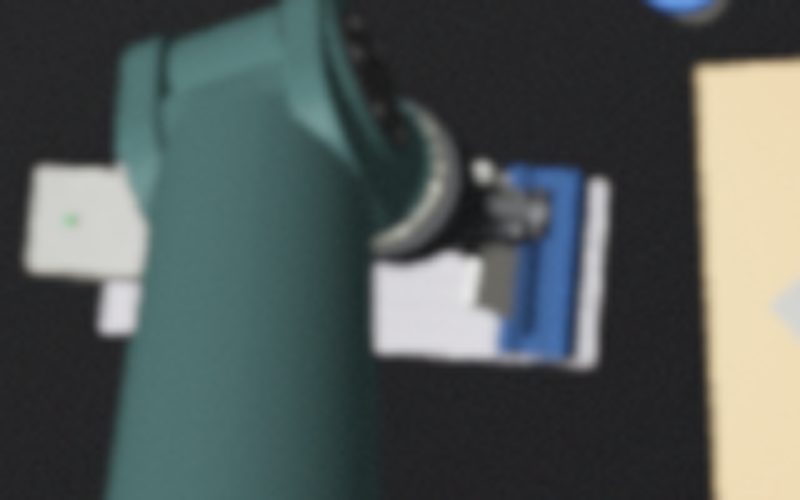

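```bash
python3 -c "
from h import *
f=load('s7');g=load('t7')
a=np.radians(-3.4);ex=np.array([np.cos(a),np.sin(a),0]);ey=np.array([-np.sin(a),np.cos(a),0]);c=np.array([.545,.156,0])
I=f['frame'].copy();J=g['frame'].copy()
def crop(I,fr,x0,y0,w,h,fx,fy,lines,name):
    C=cv2.resize(I[y0:y0+h,x0:x0+w],None,fx=fx,fy=fy,interpolation=cv2.INTER_CUBIC)
    for L,col in lines:
        p=[proj(fr,X) for X in L]; p=np.array([[(q[0]-x0+.5)*fx-.5,(q[1]-y0+.5)*fy-.5] for q in p]).round().astype(int)
        cv2.polylines(C,[p],True,col,1)
    cv2.imwrite(name,C)
rect=lambda z,hx,hy:[c+sx*hx*ex+sy*hy*ey+np.array([0,0,z]) for sx,sy in((-1,-1),(1,-1),(1,1),(-1,1))]
s=observe();M=Rot.from_rotvec(s['eef_rot']).as_matrix();p=np.array(s['eef_pos'])
pl=[p+.0865*M[:,1]+k*.04*M[:,0]-b*.085*M[:,1] for k,b in((-1,0),(1,0),(1,1),(-1,1))]
L=[(rect(.063,.048,.005),(0,255,255)),(rect(.073,.048,.012),(0,255,0)),(rect(0.008,.06,.022),(0,0,255)),(pl,(255,0,255))]
crop(I,f,380,110,160,140,5,4,L,'pics/o1.png'); crop(J,g,130,130,160,100,5,5,L,'pics/o2.png')
"
```

```text
(no output)
```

View pics/o1.png

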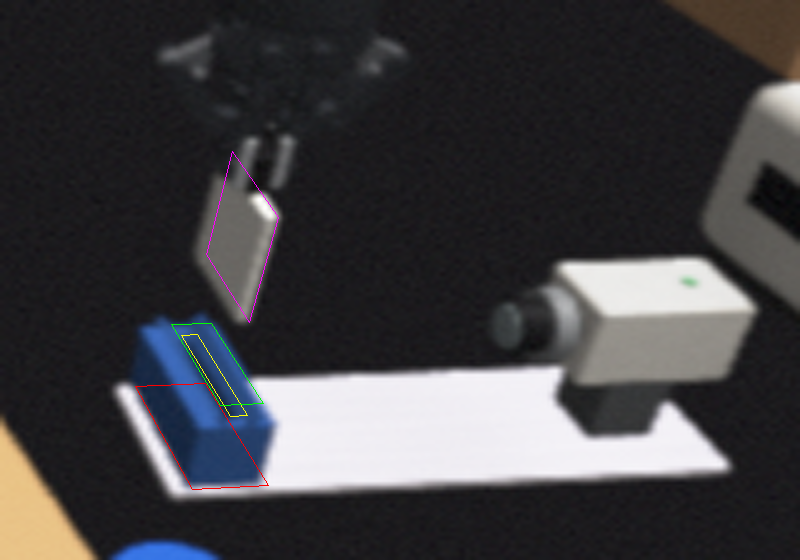

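View pics/o2.png

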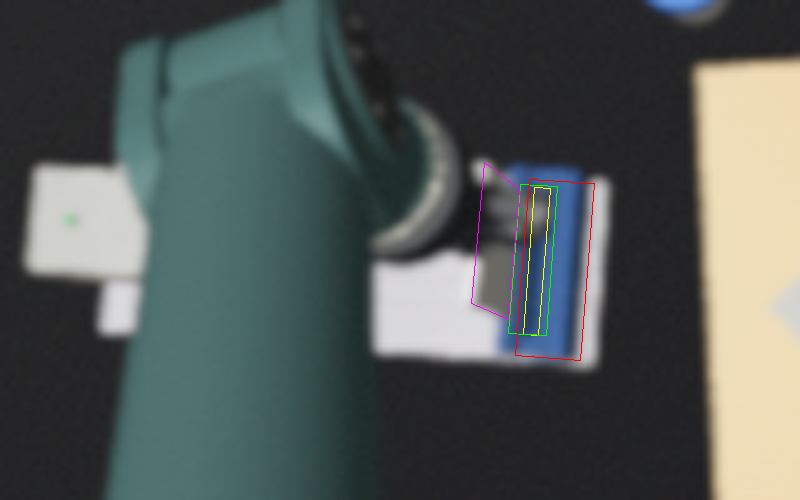

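The overlays agree with the picture: slot, block footprint and plate edges all match within about 2 px. The plate leans about 2° in its own plane, which is acceptable. I'll shift slightly in +x and descend to just above the lips.

>>> step_arm --pt "0.003 0.01 0.002 0" --pt "0 0.02 0 0" --pt "0 0.012 0 0" --pt "0 0 0 0" --pt "0 0 0 0"

```text
time: 7.85
eef_pos: [0.5478, 0.1536, 0.1782]
eef_rot: [-1.574, 0.079, -0.022]
wrist_force: [0.4, 0.3, 0.1]
opening: 0.0114
```

```bash
python3 -c "
from h import *
plan([.549,.156,.172],86.6)
"
```

```text
t 7.85 pos [0.5478 0.1536 0.1782] jaw deg 86.32 tilt(tool y) [-0.037 -0.003 -0.999] op 0.0114 F [0.4 0.3 0.1]
tool delta [0.0013 0.0061 0.0025] yaw rad -0.0049
```

>>> step_arm --pt "0.001 0.008 0.004 -0.005" --pt "0 0.012 0 0" --pt "0 0.012 0 0" --pt "0 0 0 0"

```text
time: 8.25
eef_pos: [0.5488, 0.1576, 0.1448]
eef_rot: [-1.574, 0.074, -0.019]
wrist_force: [-0.3, -0.2, -1.8]
opening: 0.0115
```

```bash
python3 -c "
from h import *
f=grab('scene','s8')
cv2.imwrite('pics/c13.png',cv2.resize(f['frame'][130:230,380:500],None,fx=6.5,fy=5.9,interpolation=cv2.INTER_CUBIC))
plan([.549,.156,.1145],86.6)
"
```

```text
t 8.3 pos [0.5493 0.1578 0.1455] jaw deg 86.61 tilt(tool y) [-0.034 -0.003 -0.999] op 0.0115 F [-1.3  0.2 -0.2]
tool delta [ 0.0009  0.031  -0.0017] yaw rad 0.0002
```

View pics/c13.png

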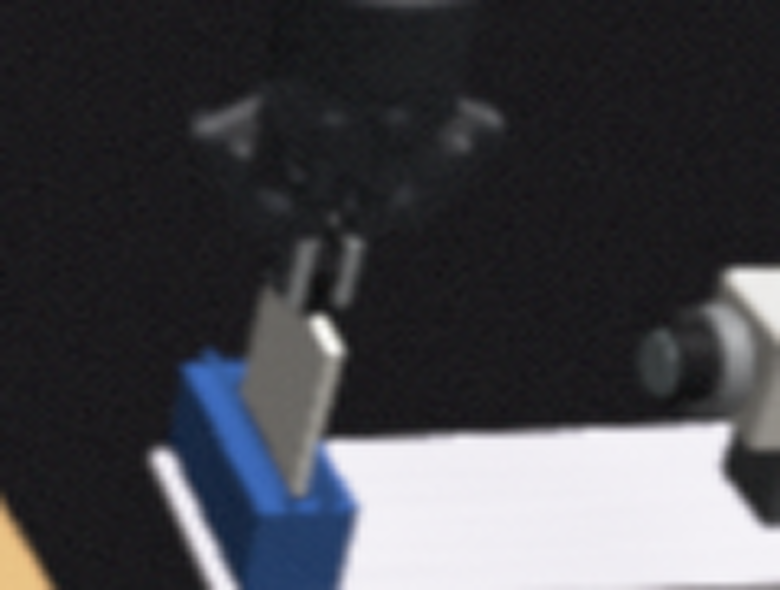

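The lower edge is in the mouth with no contact force. Continuing down gently.

>>> step_arm --pt "0 0.008 -0.002 0" --pt "0 0.008 0 0" --pt "0 0.006 0 0" --pt "0 0 0 0"

```text
time: 8.7
eef_pos: [0.5489, 0.156, 0.1219]
eef_rot: [-1.573, 0.072, -0.021]
wrist_force: [-0.7, 0.0, -1.0]
opening: 0.0114
```

```bash
python3 -c "
from h import *
plan([.549,.156,.1145],86.6)
"
```

```text
t 8.7 pos [0.5489 0.156  0.1219] jaw deg 86.61 tilt(tool y) [-0.032 -0.002 -0.999] op 0.0114 F [-0.7  0.  -1. ]
tool delta [ 0.0003  0.0074 -0.    ] yaw rad 0.0001
```

>>> step_arm --pt "0 0.005 0 0" --pt "0 0.003 0 0" --pt "0 0.001 0 0" --pt "0 0 0 0"

```text
time: 9.1
eef_pos: [0.5494, 0.1561, 0.116]
eef_rot: [-1.573, 0.072, -0.022]
wrist_force: [0.0, 0.4, -0.7]
opening: 0.0112
```

```bash
python3 -c "
from h import *
plan([.549,.156,.1145],86.6)
f=grab('scene','s9')
cv2.imwrite('pics/c14.png',cv2.resize(f['frame'][130:230,380:500],None,fx=6.5,fy=5.9,interpolation=cv2.INTER_CUBIC))
"
```

```text
t 9.1 pos [0.5494 0.1561 0.116 ] jaw deg 86.57 tilt(tool y) [-0.031 -0.002 -1.   ] op 0.0112 F [ 0.   0.4 -0.7]
tool delta [-0.0003  0.0015 -0.0001] yaw rad -0.0004
```

View pics/c14.png

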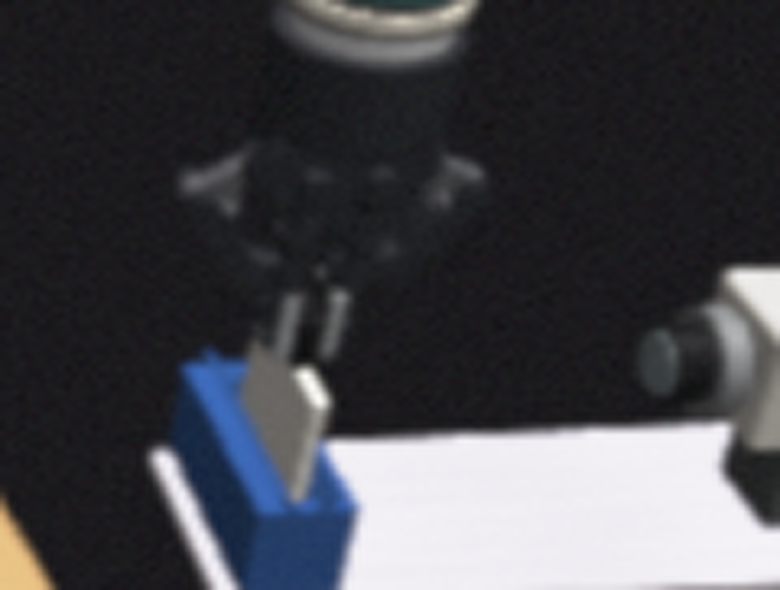

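>>> step_arm --pt "0 0.003 0 0" --pt "0 0.003 0 0" --pt "0 0 0 0" --pt "0 0 0 0"

```text
time: 9.55
eef_pos: [0.5501, 0.1568, 0.1166]
eef_rot: [-1.572, 0.071, -0.024]
wrist_force: [-0.4, -0.1, -1.1]
opening: 0.0114
```

```bash
python3 -c "
from h import *
plan([.549,.156,.1145],86.6)"
```

```text
t 9.55 pos [0.5501 0.1568 0.1166] jaw deg 86.54 tilt(tool y) [-0.03  -0.001 -1.   ] op 0.0114 F [-0.4 -0.1 -1.1]
tool delta [-0.001   0.0021 -0.0009] yaw rad -0.0011
```

Descent has stopped at about the expected home height (0.1145 + ~1–2 mm from the lean). Releasing so it settles.

>>> step_arm --pt "0 0 0 0" --pt "0 0 0 0" --pt "0 0 0 0" --pt "0 0 0 0" --pt "0 0 0 0" --hand 1

```text
time: 10.05
eef_pos: [0.5498, 0.1571, 0.1148]
eef_rot: [-1.572, 0.072, -0.023]
wrist_force: [0.7, 0.7, 0.1]
opening: 0.0824
```

>>> step_arm --pt "0 -0.03 0 0" --pt "0 -0.03 0 0" --pt "0 -0.03 0 0" --pt "0 -0.02 0 0" --pt "0 0 0 0"

```text
time: 10.55
eef_pos: [0.5524, 0.157, 0.2267]
eef_rot: [-1.573, 0.075, -0.019]
wrist_force: [0.3, -0.4, 0.7]
opening: 0.0852
```

```bash
python3 -c "
from h import *
plan([.549,.156,.25],86.6)
f=grab('scene','s10')
g=grab('top','t10')
a=np.radians(-3.4);ex=np.array([np.cos(a),np.sin(a),0]);ey=np.array([-np.sin(a),np.cos(a),0]);c=np.array([.5445,.156,.028])
R=lambda z,hx,hy:[c+sx*hx*ex+sy*hy*ey+np.array([0,0,z]) for sx,sy in((-1,-1),(1,-1),(1,1),(-1,1))]
for I,n,x0,y0,w,h,k in((f,'o3',380,120,120,100,6),(g,'o4',200,140,100,80,7)):
  C=cv2.resize(I['frame'][y0:y0+h,x0:x0+w],None,fx=k,fy=k,interpolation=cv2.INTER_CUBIC)
  for L,col in((R(.115,.016,.006),(0,0,255)),(R(.085,.04,.003),(0,255,0))):
    p=np.array([((proj(I,X)-[x0,y0]+.5)*k-.5) for X in L]).round().astype(int); cv2.polylines(C,[p],True,col,1)
  cv2.imwrite(f'pics/{n}.png',C)
"
```

```text
t 10.55 pos [0.5524 0.157  0.2267] jaw deg 86.59 tilt(tool y) [-0.036 -0.002 -0.999] op 0.0852 F [ 0.3 -0.4  0.7]
tool delta [-0.0042 -0.0232 -0.0013] yaw rad -0.0002
```

View pics/o3.png

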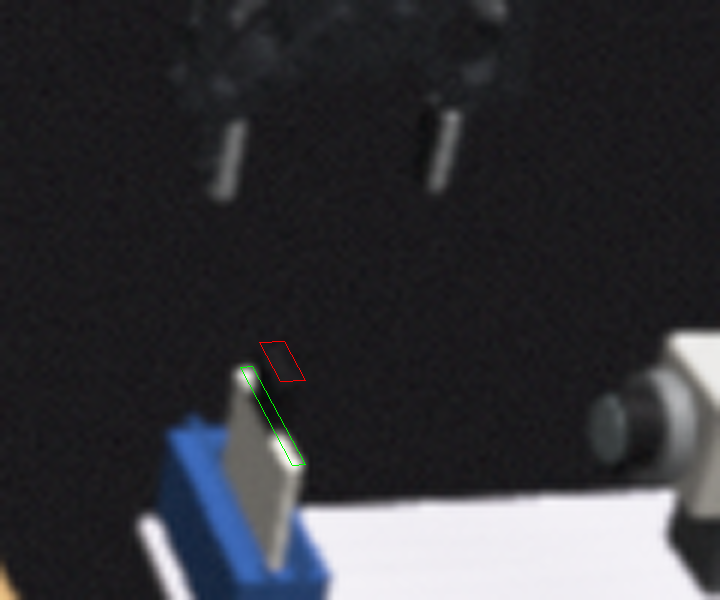

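View pics/o4.png

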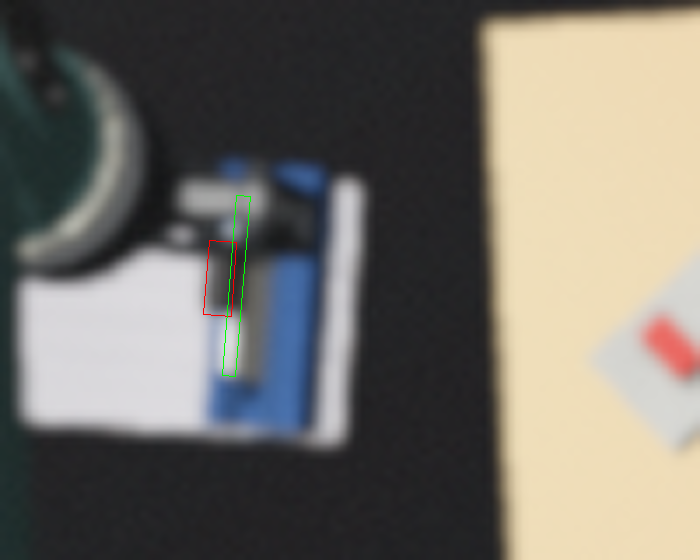

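Both views show the plate home: the blade top falls on the predicted home outline within about 1 px. Next is the vial. I'll grip across its 28 mm width (jaw axis at 44.7°), away from its neighbours.

```bash
python3 -c "
from h import *
plan([.605,-.1255,.2],44.7); print(np.round(observe()['q'],2))"
```

```text
t 10.65 pos [0.5505 0.1564 0.224 ] jaw deg 86.6 tilt(tool y) [-0.041 -0.004 -0.999] op 0.0854 F [-0.   0.3 -0.4]
tool delta [ 0.0721  0.0229 -0.2781] yaw rad 0.7312
[-0.34  0.42 -0.02  1.94 -0.    0.82  1.16]
```

>>> step_arm --pt "0.012 0 -0.045 0" --pt "0.012 0 -0.045 0" --pt "0.012 0 -0.045 0" --pt "0.012 0 -0.045 0" --pt "0.012 0 -0.045 0"

```text
time: 11.15
eef_pos: [0.5946, -0.066, 0.2138]
eef_rot: [-1.57, 0.072, 0.013]
wrist_force: [0.6, -0.3, -0.4]
opening: 0.0852
```

>>> step_arm --pt "0 0 0 0.12" --pt "0 0 0 0.12" --pt "0 0 0 0.12" --pt "0 0 0 0.12" --pt "0 0 0 0.1"

```text
time: 11.65
eef_pos: [0.5886, -0.0812, 0.2036]
eef_rot: [-1.535, 0.572, -0.467]
wrist_force: [-0.7, 0.8, -0.2]
opening: 0.0856
```

```bash
python3 -c "
from h import *
plan([.605,-.1255,.2],44.7)"
```

```text
t 11.65 pos [ 0.5886 -0.0812  0.2036] jaw deg 52.18 tilt(tool y) [-0.071 -0.004 -0.997] op 0.0856 F [-0.7  0.8 -0.2]
tool delta [ 0.0404  0.0026 -0.0247] yaw rad 0.1306
```

>>> step_arm --pt "0.02 0 -0.012 0.07" --pt "0.02 0 -0.012 0.06" --pt "0 0 0 0" --pt "0 0 0 0"

```text
time: 12.05
eef_pos: [0.6018, -0.1293, 0.1973]
eef_rot: [-1.514, 0.686, -0.57]
wrist_force: [-1.1, 0.7, -0.5]
opening: 0.0854
```

```bash
python3 -c "
from h import *
plan([.605,-.1255,.13],44.7)
g=grab('top','t11')
plan([.605,-.1255,.13],44.7)
cv2.imwrite('pics/c15.png',cv2.resize(g['frame'][130:230,260:420],None,fx=5,fy=5,interpolation=cv2.INTER_CUBIC))"
```

```text
t 12.05 pos [ 0.6018 -0.1293  0.1973] jaw deg 44.25 tilt(tool y) [-0.08  -0.005 -0.997] op 0.0854 F [-1.1  0.7 -0.5]
tool delta [0.003  0.0668 0.009 ] yaw rad -0.0079
t 12.1 pos [ 0.6017 -0.1298  0.1974] jaw deg 44.24 tilt(tool y) [-0.08  -0.006 -0.997] op 0.0852 F [ 0.1 -0.2  0.3]
tool delta [0.0027 0.0669 0.0095] yaw rad -0.0081
```

View pics/c15.png

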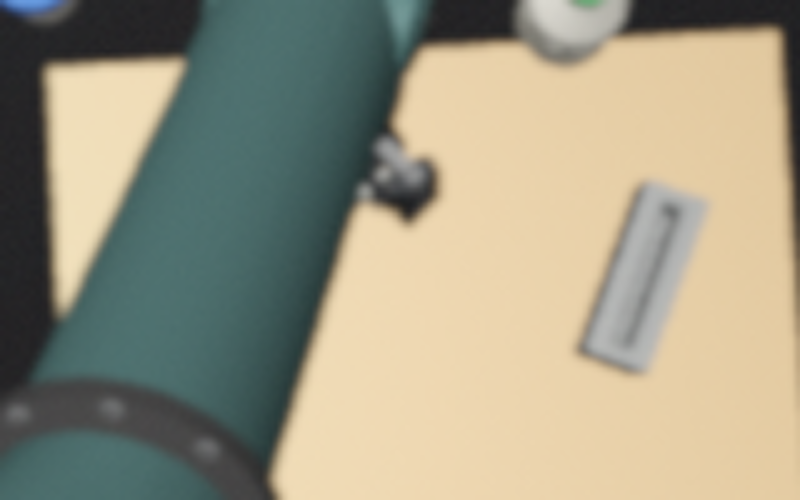

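>>> step_arm --pt "0.003 0.015 0.012 -0.008" --pt "0 0.03 0 0" --pt "0 0.01 0 0" --pt "0 0 0 0" --pt "0 0 0 0"

```text
time: 12.6
eef_pos: [0.6106, -0.1194, 0.1382]
eef_rot: [-1.514, 0.674, -0.559]
wrist_force: [0.2, -0.6, -0.3]
opening: 0.0852
```

```bash
python3 -c "
from h import *
f=grab('scene','s12')
plan([.6035,-.1255,.084],44.7)
s=observe();M=Rot.from_rotvec(s['eef_rot']).as_matrix();p=np.array(s['eef_pos'])
print(proj(f,p),[proj(f,p+k*.0425*M[:,2]-.013*M[:,1]).round(1).tolist() for k in(-1,1)],proj(f,[.605,-.1255,.099]))
cv2.imwrite('pics/c16.png',cv2.resize(f['frame'][150:260,280:400],None,fx=6.5,fy=5.4,interpolation=cv2.INTER_CUBIC))"
```

```text
t 12.65 pos [ 0.6108 -0.1193  0.1385] jaw deg 45.06 tilt(tool y) [-0.078 -0.002 -0.997] op 0.0854 F [ 1.2 -1.2 -0.5]
tool delta [ 0.0021  0.0549 -0.0064] yaw rad 0.0064
[332.53192208 204.21674589] [[319.1, 193.7], [346.9, 207.2]] [329.36600522 215.17730067]
```

View pics/c16.png

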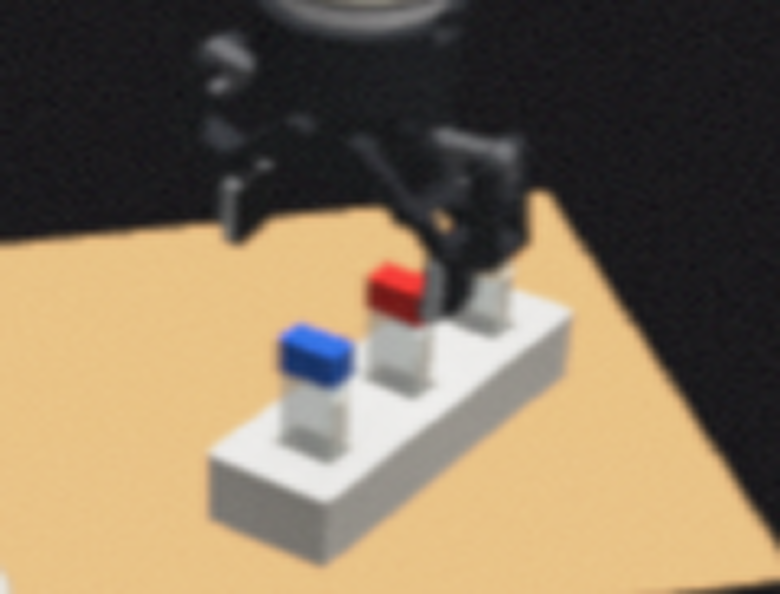

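The blue cap is at (328,215), against a prediction of (329,215), so I'll shift y to -0.127. The fingers straddle it along its width. Descending.

```bash
python3 -c "
from h import *
plan([.6035,-.127,.084],44.7)"
```

```text
t 12.65 pos [ 0.6108 -0.1193  0.1385] jaw deg 45.06 tilt(tool y) [-0.078 -0.002 -0.997] op 0.0854 F [ 1.2 -1.2 -0.5]
tool delta [ 0.0032  0.0549 -0.0075] yaw rad 0.0064
```

>>> step_arm --pt "0.003 0.005 -0.009 0.006" --pt "0 0.02 0 0" --pt "0 0.012 0 0" --pt "0 0 0 0"

```text
time: 13.05
eef_pos: [0.6056, -0.1304, 0.104]
eef_rot: [-1.512, 0.674, -0.571]
wrist_force: [-0.9, 0.4, 0.8]
opening: 0.0857
```

```bash
python3 -c "
from h import *
plan([.6035,-.127,.084],44.7)"
```

```text
t 13.05 pos [ 0.6056 -0.1304  0.104 ] jaw deg 44.63 tilt(tool y) [-0.071 -0.004 -0.997] op 0.0857 F [-0.9  0.4  0.8]
tool delta [-0.003   0.0201  0.002 ] yaw rad -0.0012
```

>>> step_arm --pt "-0.003 0.01 0.002 0" --pt "0 0.009 0 0" --pt "0 0.002 0 0" --pt "0 0 0 0"

```text
time: 13.45
eef_pos: [0.6041, -0.1274, 0.0827]
eef_rot: [-1.511, 0.672, -0.573]
wrist_force: [0.1, 0.2, -0.2]
opening: 0.0855
```

```bash
python3 -c "
from h import *
plan([.6035,-.127,.084],44.7)
f=grab('scene','s13')
cv2.imwrite('pics/c17.png',cv2.resize(f['frame'][150:260,280:400],None,fx=6.5,fy=5.4,interpolation=cv2.INTER_CUBIC))"
```

```text
t 13.45 pos [ 0.6041 -0.1274  0.0827] jaw deg 44.6 tilt(tool y) [-0.069 -0.005 -0.998] op 0.0855 F [ 0.1  0.2 -0.2]
tool delta [-0.0007 -0.0012 -0.0003] yaw rad -0.0017
```

View pics/c17.png

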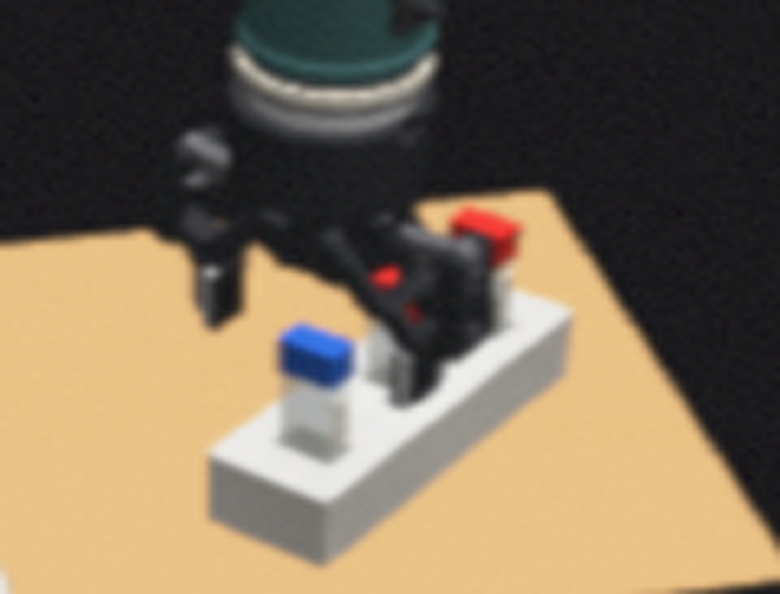

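The cap sits midway between the pads. Closing on it.

>>> step_arm --pt "0 0 0 0" --pt "0 0 0 0" --pt "0 0 0 0" --pt "0 0 0 0" --pt "0 0 0 0" --hand 0 --squeeze 40

```text
time: 14.0
eef_pos: [0.6055, -0.1275, 0.0841]
eef_rot: [-1.51, 0.67, -0.575]
wrist_force: [-0.4, -1.1, -1.1]
opening: 0.0276
```

>>> step_arm --pt "0 0 0 0" --pt "0 0 0 0"

```text
time: 14.2
eef_pos: [0.6053, -0.1275, 0.0841]
eef_rot: [-1.51, 0.67, -0.575]
wrist_force: [-0.4, -0.1, -1.5]
opening: 0.0272
```

```bash
python3 -c "
from h import *
plan([.6035,-.127,.22],44.7)
f=grab('scene','s14')
cv2.imwrite('pics/c18.png',cv2.resize(f['frame'][150:260,280:400],None,fx=6.5,fy=5.4,interpolation=cv2.INTER_CUBIC))"
```

```text
t 14.2 pos [ 0.6053 -0.1275  0.0841] jaw deg 44.61 tilt(tool y) [-0.066 -0.005 -0.998] op 0.0272 F [-0.4 -0.1 -1.5]
tool delta [-0.0074 -0.1355 -0.0078] yaw rad -0.0016
```

View pics/c18.png

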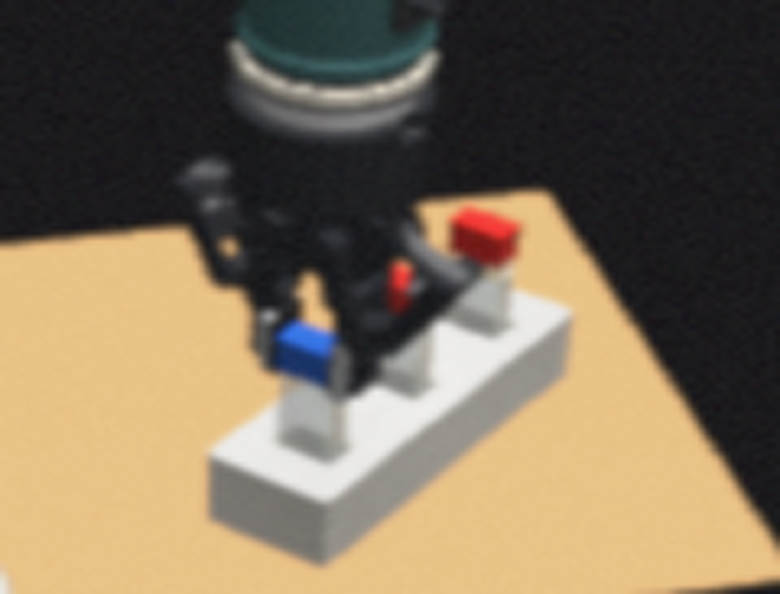

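The cap is gripped (opening about 27.5 mm). Lifting vertically, compensating for the tool lean.

>>> step_arm --pt "-0.001 -0.02 -0.001 0" --pt "-0.001 -0.025 -0.001 0" --pt "-0.0015 -0.03 -0.0015 0" --pt "-0.0015 -0.03 -0.0015 0" --pt "-0.0015 -0.03 -0.0015 0"

```text
time: 14.75
eef_pos: [0.6016, -0.1255, 0.2178]
eef_rot: [-1.513, 0.679, -0.566]
wrist_force: [0.3, -1.0, -0.4]
opening: 0.0272
```

>>> step_arm --pt "-0.001 -0.03 -0.001 0" --pt "-0.001 -0.025 -0.001 0" --pt "0 0 0 0"

```text
time: 15.05
eef_pos: [0.6047, -0.1261, 0.2794]
eef_rot: [-1.511, 0.673, -0.572]
wrist_force: [0.4, 0.2, -1.2]
opening: 0.0275
```

```bash
python3 -c "
from h import *
plan([.549,.245,.265],-3.4)
f=grab('scene','s15')
cv2.imwrite('pics/c19.png',cv2.resize(f['frame'][110:260,250:410],None,fx=5,fy=4,interpolation=cv2.INTER_CUBIC)); print(np.round(observe()['q'],2))"
```

```text
t 15.05 pos [ 0.6047 -0.1261  0.2794] jaw deg 44.59 tilt(tool y) [-0.07  -0.005 -0.998] op 0.0275 F [ 0.4  0.2 -1.2]
tool delta [-0.3029  0.0165  0.2213] yaw rad 0.8377
[-0.05  0.44  0.25  1.78 -0.1   1.01  1.01]
```

View pics/c19.png

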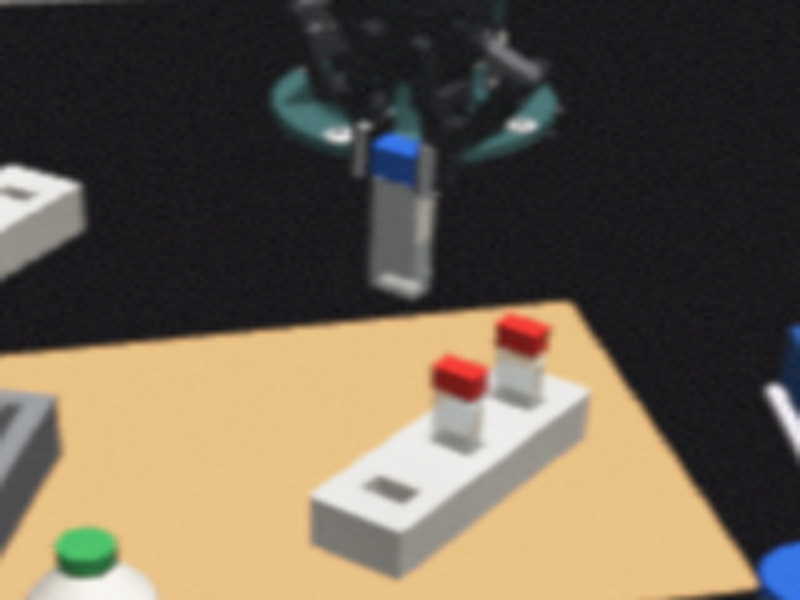

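The vial hangs upright in the gripper. Carrying it over the plate at about 0.27 height.

>>> step_arm --pt "-0.032 0 0.0235 0" --pt "-0.032 0 0.0235 0" --pt "-0.032 0 0.0235 0" --pt "-0.032 0 0.0235 0" --pt "-0.032 0 0.0235 0"

```text
time: 15.6
eef_pos: [0.571, 0.0666, 0.2707]
eef_rot: [-1.518, 0.696, -0.578]
wrist_force: [0.7, -0.1, 0.1]
opening: 0.0273
```

```bash
python3 -c "
from h import *
plan([.549,.245,.265],-3.4)"
```

```text
t 15.6 pos [0.571  0.0666 0.2707] jaw deg 43.63 tilt(tool y) [-0.084 -0.01  -0.996] op 0.0273 F [ 0.7 -0.1  0.1]
tool delta [-0.1442  0.0057  0.1073] yaw rad 0.8208
```

>>> step_arm --pt "-0.032 0 0.0235 0" --pt "-0.032 0 0.0235 0" --pt "-0.032 0 0.0235 0" --pt "-0.032 0 0.0235 0" --pt "0 0 0 0"

```text
time: 16.1
eef_pos: [0.5412, 0.237, 0.2608]
eef_rot: [-1.529, 0.701, -0.558]
wrist_force: [-0.2, 1.1, 0.4]
opening: 0.0273
```

>>> step_arm --pt "0 0 0 0.12" --pt "0 0 0 0.12" --pt "0 0 0 0.12" --pt "0 0 0 0.12" --pt "0 0 0 0.12"

```text
time: 16.6
eef_pos: [0.5347, 0.2359, 0.251]
eef_rot: [-1.372, 1.175, -1.047]
wrist_force: [-0.4, 0.2, -0.7]
opening: 0.0275
```

```bash
python3 -c "
from h import *
plan([.549,.245,.265],-3.4)"
```

```text
t 16.6 pos [0.5347 0.2359 0.251 ] jaw deg 8.66 tilt(tool y) [-0.116 -0.021 -0.993] op 0.0275 F [-0.4  0.2 -0.7]
tool delta [-0.0068 -0.0157  0.0138] yaw rad 0.2105
```

>>> step_arm --pt "0 0 0.005 0.1" --pt "0 0 0.005 0.1" --pt "0 0 0 0.01" --pt "0 0 0 0"

```text
time: 17.0
eef_pos: [0.5404, 0.2336, 0.2432]
eef_rot: [-1.294, 1.338, -1.221]
wrist_force: [0.1, 0.5, -0.2]
opening: 0.0272
```

```bash
cat >> h.py <<'E'
Mg=Rot.from_rotvec([-1.51,.67,-.575]).as_matrix()
vg=Mg.T@np.array([0,0,1.])          # vial axis in tool
yg=Mg.T@np.array([np.cos(np.radians(-45.3)),np.sin(np.radians(-45.3)),0])
wg=Mg.T@(np.array([.605,-.127,.05])-np.array([.6053,-.1275,.0841]))
def vial():
    s=observe();M=Rot.from_rotvec(s['eef_rot']).as_matrix();p=np.array(s['eef_pos'])
    y=M@yg; print('vial axis',(M@vg).round(3),'y deg',np.degrees(np.arctan2(y[1],y[0])).round(2),'window',(p+M@wg).round(4))
    return M,p
def plan_w(focus):
    M,p=vial(); print('window tool delta',(M.T@(np.array(focus)-p-M@wg)).round(4))
E
python3 -c "
from h import *
plan([.549,.245,.265],-3.4); plan_w([.5493,.2455,.095])
f=grab('scene','s16'); cv2.imwrite('pics/c20.png',cv2.resize(f['frame'][80:230,390:550],None,fx=5,fy=4,interpolation=cv2.INTER_CUBIC))"
```

```text
t 17.0 pos [0.5404 0.2336 0.2432] jaw deg -4.04 tilt(tool y) [-0.127 -0.028 -0.991] op 0.0272 F [ 0.1  0.5 -0.2]
tool delta [-0.0112 -0.0231  0.0049] yaw rad -0.0112
vial axis [0.08  0.074 0.994] y deg -93.37 window [0.5379 0.2316 0.2092]
window tool delta [-0.0188  0.1114  0.0246]
```

View pics/c20.png

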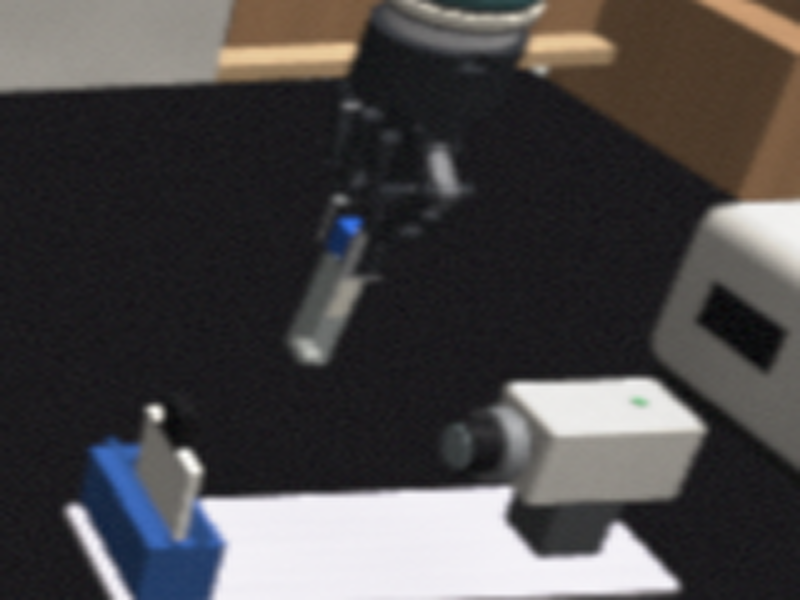

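The vial is at about (457,145), held over the space between stand slot and lens. My in-hand model says it leans about 0.11, so I'll check that against the picture before descending.

```bash
python3 -c "
from h import *
f=load('s16'); M,p=vial()
w=p+M@wg; a=M@vg
C=lambda q:((q[0]-390+.5)*5-.5,(q[1]-80+.5)*4-.5)
for n,ax in(('model',a),('vertical',np.array([0,0,1.]))):
  print(n,'bottom',np.round(C(proj(f,w-.04*ax)),0),'body top',np.round(C(proj(f,w+.038*ax)),0),'cap top',np.round(C(proj(f,w+.06*ax)),0))
"
```

```text
vial axis [0.08  0.074 0.994] y deg -93.37 window [0.5378 0.2316 0.2092]
model bottom [311. 352.] body top [355. 257.] cap top [368. 228.]
vertical bottom [319. 354.] body top [347. 255.] cap top [356. 225.]
```

```bash
python3 -c "
from h import *
f=grab('top','t16'); cv2.imwrite('pics/c21.png',cv2.resize(f['frame'][130:230,130:290],None,fx=5,fy=5,interpolation=cv2.INTER_CUBIC))
g=load('s16'); cv2.imwrite('pics/c22.png',cv2.resize(g['frame'][120:175,430:490],None,fx=10,fy=10,interpolation=cv2.INTER_CUBIC))
g=load('s15'); cv2.imwrite('pics/c23.png',cv2.resize(g['frame'][130:190,305:355],None,fx=10,fy=10,interpolation=cv2.INTER_CUBIC))"
```

```text
(no output)
```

View pics/c21.png

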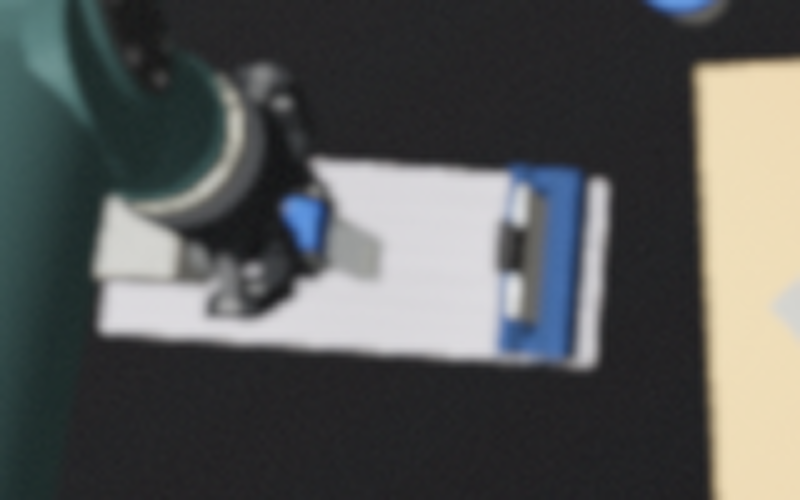

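View pics/c22.png

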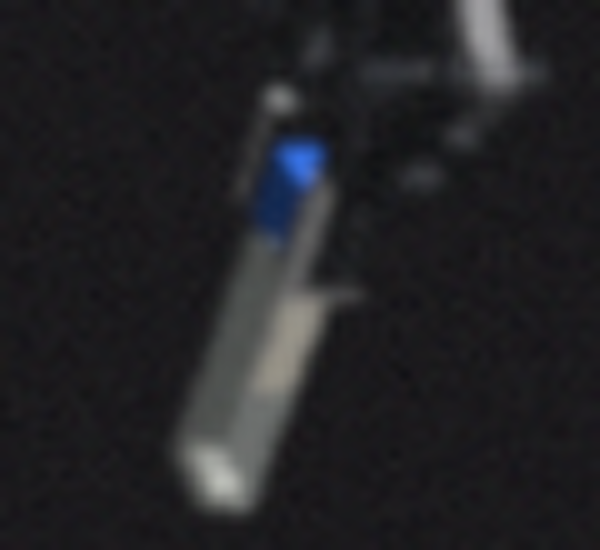

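View pics/c23.png

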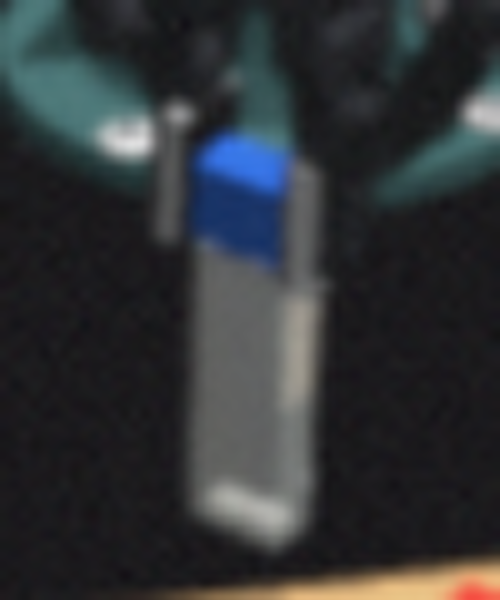

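```bash
python3 -c "
from h import *
f=load('s15'); p=np.array([.6047,-.1261,.2794]); M=Mg; w=p+M@wg
for ax in([0,0,1],[.07,0,1],[0,.07,1]):
  ax=np.array(ax)/np.linalg.norm(ax); a,b=proj(f,w-.04*ax),proj(f,w+.06*ax); print('s15',ax.round(2),((a-[305,130]+.5)*10).round(0),((b-[305,130]+.5)*10).round(0),'slope',((b-a)[0]/-(b-a)[1]).round(3))
M,p=vial(); w=p+M@wg
for ax in([0,0,1],[.07,0,1],[0,.07,1],M@vg):
  ax=np.array(ax)/np.linalg.norm(ax)
  f=load('s16'); a,b=proj(f,w-.04*ax),proj(f,w+.06*ax); print('s16',ax.round(2),((a-[430,120]+.5)*10).round(0),((b-[430,120]+.5)*10).round(0),'slope',((b-a)[0]/-(b-a)[1]).round(3))
  f=load('t16'); a,b=proj(f,w-.04*ax),proj(f,w+.06*ax); print('t16',((a-[130,130]+.5)*5).round(0),((b-[130,130]+.5)*5).round(0))
"
```

```text
s15 [0. 0. 1.] [258. 517.] [269. 160.] slope 0.03
s15 [0.07 0.   1.  ] [256. 511.] [272. 170.] slope 0.047
s15 [0.   0.07 1.  ] [247. 518.] [287. 160.] slope 0.111
vial axis [0.08  0.074 0.994] y deg -93.38 window [0.538  0.2318 0.2096]
s16 [0. 0. 1.] [239. 487.] [314. 162.] slope 0.23
t16 [367. 254.] [309. 235.]
s16 [0.07 0.   1.  ] [235. 481.] [321. 170.] slope 0.275
t16 [367. 259.] [309. 227.]
s16 [0.   0.07 1.  ] [230. 487.] [329. 162.] slope 0.305
t16 [372. 254.] [301. 234.]
s16 [0.08 0.07 0.99] [225. 480.] [337. 171.] slope 0.364
t16 [372. 259.] [301. 226.]
```

The images support the in-hand model: the lean is about 0.1 rad, caused by tool lean drifting during moves. Slow descents have been reducing it, so I'll centre and descend slowly while watching the lean.

>>> step_arm --pt "-0.006 0.008 0.008 0" --pt "-0.006 0.008 0.008 0" --pt "0 0.008 0 0" --pt "0 0.008 0 0" --pt "0 0.008 0 0"

```text
time: 17.6
eef_pos: [0.5538, 0.2449, 0.1983]
eef_rot: [-1.292, 1.336, -1.218]
wrist_force: [0.4, -0.1, -0.4]
opening: 0.0276
```

```bash
python3 -c "
from h import *
plan([.549,.245,.265],-3.4); plan_w([.5493,.2455,.095])"
```

```text
t 17.6 pos [0.5538 0.2449 0.1983] jaw deg -3.88 tilt(tool y) [-0.125 -0.026 -0.992] op 0.0276 F [ 0.4 -0.1 -0.4]
tool delta [ 0.0025 -0.0655 -0.013 ] yaw rad -0.0083
vial axis [0.078 0.072 0.994] y deg -93.23 window [0.5513 0.243  0.1644]
window tool delta [-0.0047  0.069   0.0064]
```

>>> step_arm --pt "0 0.004 0 0" --pt "0 0.004 0 0" --pt "0 0.004 0 0" --pt "0 0.004 0 0" --pt "0 0.004 0 0"

```text
time: 18.1
eef_pos: [0.5499, 0.2437, 0.1759]
eef_rot: [-1.294, 1.337, -1.218]
wrist_force: [-0.9, -0.3, -0.4]
opening: 0.0273
```

>>> step_arm --pt "0 0.004 0 0" --pt "0 0.004 0 0" --pt "0 0.004 0 0" --pt "0 0.004 0 0" --pt "0 0.004 0 0"

```text
time: 18.6
eef_pos: [0.5475, 0.2433, 0.1549]
eef_rot: [-1.293, 1.337, -1.218]
wrist_force: [-0.3, -0.0, -0.2]
opening: 0.0277
```

```bash
python3 -c "
from h import *
plan([.549,.245,.265],-3.4); plan_w([.5493,.2455,.095])"
```

```text
t 18.6 pos [0.5475 0.2433 0.1549] jaw deg -3.89 tilt(tool y) [-0.126 -0.026 -0.992] op 0.0277 F [-0.3 -0.  -0.2]
tool delta [ 0.002  -0.1094 -0.0123] yaw rad -0.0085
vial axis [0.079 0.072 0.994] y deg -93.23 window [0.545  0.2413 0.1209]
window tool delta [-0.0053  0.025   0.0073]
```

>>> step_arm --pt "-0.003 -0.012 0.003 0" --pt "-0.003 -0.012 0.003 0" --pt "0 -0.012 0 0" --pt "0 -0.012 0 0" --pt "0 -0.012 0 0"

```text
time: 19.1
eef_pos: [0.5623, 0.2511, 0.2173]
eef_rot: [-1.295, 1.337, -1.218]
wrist_force: [0.4, 0.6, -0.7]
opening: 0.0274
```

```bash
python3 -c "
from h import *
plan_w([.5493,.2455,.095])"
```

```text
vial axis [0.08  0.073 0.994] y deg -93.22 window [0.5598 0.2492 0.1834]
window tool delta [0.0012 0.089  0.001 ]
```

>>> step_arm --pt "0 0.03 0 0" --pt "0 0.03 0 0" --pt "0 0 0 0"

```text
time: 19.4
eef_pos: [0.5599, 0.2513, 0.164]
eef_rot: [-1.281, 1.331, -1.219]
wrist_force: [-1.1, 0.2, -0.1]
opening: 0.0278
```

```bash
python3 -c "
from h import *
plan_w([.5493,.2455,.095])"
```

```text
vial axis [0.068 0.067 0.995] y deg -93.28 window [0.5577 0.2496 0.13  ]
window tool delta [ 0.0036  0.0358 -0.0041]
```

A slow rise followed by a quick descent trims the lean (0.109 → 0.095). I'll repeat that a few times.

>>> step_arm --pt "0 -0.011 0 0" --pt "0 -0.011 0 0" --pt "0 -0.011 0 0" --pt "0 -0.011 0 0" --pt "0 -0.011 0 0"

```text
time: 19.9
eef_pos: [0.5694, 0.253, 0.2286]
eef_rot: [-1.274, 1.329, -1.22]
wrist_force: [0.9, -0.2, -0.2]
opening: 0.0278
```

>>> step_arm --pt "0 0.03 0 0" --pt "0 0.03 0 0" --pt "0 0 0 0"

```text
time: 20.2
eef_pos: [0.5682, 0.2538, 0.1756]
eef_rot: [-1.26, 1.323, -1.221]
wrist_force: [-0.8, -0.3, -0.3]
opening: 0.0274
```

```bash
python3 -c "
from h import *
plan_w([.5493,.2455,.095])"
```

```text
vial axis [0.05  0.057 0.997] y deg -93.39 window [0.5667 0.2524 0.1415]
window tool delta [ 0.0072  0.0481 -0.0123]
```

>>> step_arm --pt "0 -0.011 0 0" --pt "0 -0.011 0 0" --pt "0 -0.011 0 0" --pt "0 -0.011 0 0" --pt "0 -0.011 0 0"

```text
time: 20.7
eef_pos: [0.5768, 0.255, 0.2403]
eef_rot: [-1.253, 1.32, -1.222]
wrist_force: [-0.1, 0.2, 0.0]
opening: 0.0271
```

>>> step_arm --pt "0 0.03 0 0" --pt "0 0.03 0 0" --pt "0 0 0 0"

```text
time: 21.0
eef_pos: [0.5766, 0.2564, 0.1874]
eef_rot: [-1.238, 1.314, -1.223]
wrist_force: [-0.3, -0.4, -0.1]
opening: 0.0273
```

```bash
python3 -c "
from h import *
plan_w([.5493,.2455,.095])"
```

```text
vial axis [0.031 0.048 0.998] y deg -93.49 window [0.5757 0.2553 0.1533]
window tool delta [ 0.0111  0.0602 -0.021 ]
```

The lean is down to about 0.057. Moving to the focus.

>>> step_arm --pt "0.005 0.012 -0.01 0" --pt "0.005 0.012 -0.01 0" --pt "0 0.012 0 0" --pt "0 0.01 0 0" --pt "0 0 0 0"

```text
time: 21.5
eef_pos: [0.5575, 0.2495, 0.1484]
eef_rot: [-1.228, 1.31, -1.224]
wrist_force: [-0.4, 0.5, -0.6]
opening: 0.0276
```

```bash
python3 -c "
from h import *
plan_w([.5493,.2455,.095])"
```

```text
vial axis [0.022 0.043 0.999] y deg -93.52 window [0.5569 0.2486 0.1143]
window tool delta [ 0.0035  0.0198 -0.006 ]
```

>>> step_arm --pt "0.003 0.009 -0.006 0" --pt "0 0.009 0 0" --pt "0 0.002 0 0" --pt "0 0 0 0" --pt "0 0 0 0"

```text
time: 22.0
eef_pos: [0.5516, 0.2476, 0.1282]
eef_rot: [-1.225, 1.308, -1.225]
wrist_force: [-0.0, -0.0, 0.1]
opening: 0.0277
```

```bash
python3 -c "
from h import *
f=grab('scene','s17');g=grab('top','t17')
cv2.imwrite('pics/c24.png',cv2.resize(f['frame'][120:230,390:540],None,fx=5.3,fy=5.3,interpolation=cv2.INTER_CUBIC))
cv2.imwrite('pics/c25.png',cv2.resize(g['frame'][130:230,130:290],None,fx=5,fy=5,interpolation=cv2.INTER_CUBIC))
plan_w([.5493,.2455,.095])
M,p=vial();w=p+M@wg;ax=M@vg
q=lambda f,X,x0,y0,k:((proj(f,X)-[x0,y0]+.5)*k).round(0)
for n,X in(('bottom',w-.04*ax),('win',w),('captop',w+.06*ax),('focus',np.array([.5493,.2455,.095])),('lens',np.array([.5540,.3253,.095]))): print(n,q(f,X,390,120,5.3),q(g,X,130,130,5))"
```

```text
vial axis [0.019 0.042 0.999] y deg -93.53 window [0.5512 0.2467 0.0944]
window tool delta [ 0.0014 -0.0005 -0.0019]
vial axis [0.019 0.042 0.999] y deg -93.53 window [0.5512 0.2467 0.0944]
bottom [330. 447.] [403. 253.]
win [348. 388.] [382. 245.]
captop [376. 295.] [347. 232.]
focus [345. 385.] [383. 248.]
lens [488. 378.] [256. 240.]
```

View pics/c24.png

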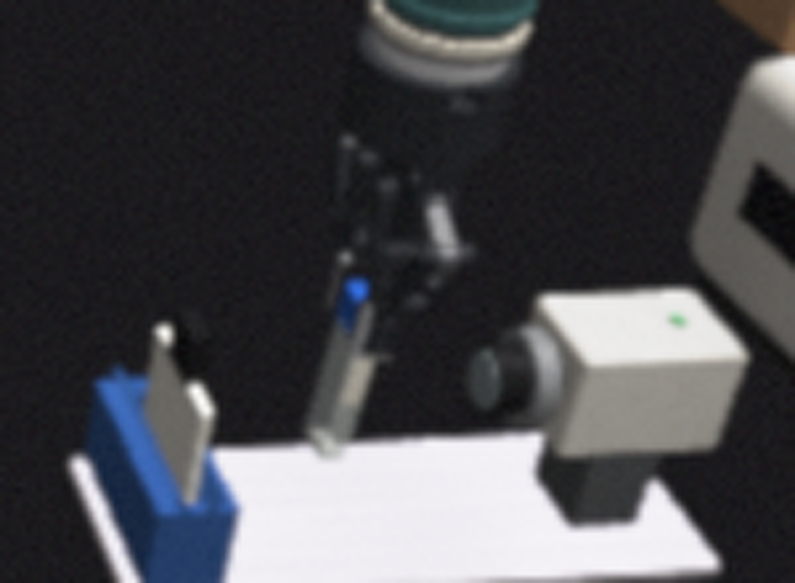

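View pics/c25.png

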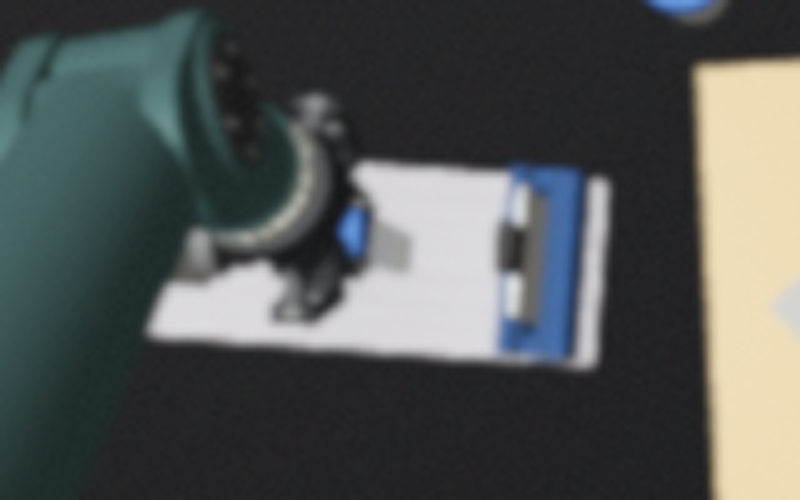

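The vial bottom is at scene crop (325,440), predicted (330,447). The lens is at (485,380), predicted (488,378). In the top view the vial body also matches its prediction. The plate is still seated. I'll confirm everything is still, then hand in.

>>> step_arm --pt "0 0 0 0" --pt "0 0 0 0"

```text
time: 22.3
eef_pos: [0.5522, 0.2478, 0.1289]
eef_rot: [-1.224, 1.307, -1.225]
wrist_force: [-1.1, -0.2, -0.9]
opening: 0.0276
```

```bash
python3 -c "
from h import *
plan_w([.5493,.2455,.095]); s=observe(); print(np.round(s['dq'],3),s['opening'],np.round(s['wrist_force'],2))
if np.abs(s['dq']).max()<.03 and s['opening']>.025: print(finish_job())"
```

```text
vial axis [0.018 0.042 0.999] y deg -93.53 window [0.5517 0.2469 0.0948]
window tool delta [ 0.0015 -0.0001 -0.0023]
[-0.    -0.002  0.002 -0.002  0.001  0.001  0.   ] 0.02755460120085166 [-1.13 -0.16 -0.85]
the job is handed in; nothing more can be done
None
```

I put the plate in the stand's slot and let go of it, then lifted the blue-capped vial and handed the job in holding it at the focus point, at 22.3 s of the 51 s allowed. The hand-in gave no verdict.

**Plate:** in both camera views its top edge fell within about 1 px of where it should be when home. The last pictures showed it still seated.

**Vial:** all of these come from the measured arm pose and how the vial sat in the grip, except the opening and stillness, which are direct readings.

| Check | Reading | Limit |
|---|---|---|
| Mid-body distance from focus | about 3 mm | 15 mm |
| Lean from upright | about 0.05 rad | 0.14 rad |
| Broad face off square to lens | under 0.01 rad | 0.17 rad |
| Gripper opening on the cap | 27.6 mm (cap is 28 mm wide) | – |
| Arm joint speeds | about 0 | – |

**Problems and disagreements:**
- **Tool lean:** the tool drifted up to 0.13 rad off vertical during the moves, which tilted the vial about 0.11 rad. I brought that down with repeated slow rises and quick descents before the final placing.
- **Picture versus prediction:** the vial's lower end appeared about 1–1.5 px (roughly 3 mm) from its predicted position in the scene view. The top view agreed.

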